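Sanitise the tins in the carousel steriliser

TASK

Sanitise the shopping: run the small tins and the jam jar that stand on the table (three or four things in all) through the countertop steriliser. Its carousel can be loaded only at the open front: stand them upright one to a bay there, and carry each in under the hood by pulling up the spring plunger on the crank, swinging the crank round to the next hole and letting the plunger snap in. When all of them stand under the hood and the plunger is fully home in a hole, turn the switch on the column clockwise past its click to on; leave the spice jar, the mug and the tomato where they are.

Things in the scene. Friction and masses are not known exactly. Their poses are not given: they have to be found in the camera images.
- steriliser: fixed steel housing, 320 x 324 mm. Origin: on the table, on the carousel's axis; x points from the open front (facing the robot) to the back, y to its left, z up. Its hood (top 118 mm over the table, underside 110 mm; walls left, right and back) covers x > -64 mm, |y| < 162 mm; in front of x = -64 mm the carousel is open from above.
- axis_top (a point): fixed point on the carousel's vertical axis, 130 mm over the table, level with the top of the aluminium index ring (radius 40 to 60 mm) that lies on the roof and has five holes 60 deg apart. The crank turns about this axis. Nothing on the roof stands higher than 155 mm over the table except the plunger's knob.
- front_bay (a point): fixed point of the housing, 105 mm in front of the axis, at the height of the carousel's floor (18 mm over the table): the centre of the one place that can be loaded. Keep wrist and elbow clear of the wall cabinet on the left: its underside hangs 505 mm over the table, from y = 0.32 m to the left and x = 0.43 to 0.86 m.
- carousel (a joint): angle of carousel and crank together (rad), counter-clockwise from above, -0.62 to 4.29. Holes at 0, 1.047, 2.094, 3.142, 4.189. With the plunger in the first to fourth hole, bay0 to bay3 in turn stands at the open front, the others under the hood; in the fifth all are. At the start the crank stands short of hole 0, the pin resting on the ring's top. Friction 0.12 N m; stays where left.
- bay0 (a point): centre of the floor of the first bay of the carousel (moves with it): a cup with a 4 mm thick, 24 mm high wall, inner radius 39 mm, floor 18 mm over the table, 105 mm from the axis.
- bay1 (a point): the same for the second bay, 60 deg clockwise of bay0 seen from above.
- bay2 (a point): the same for the third bay, 60 deg clockwise of bay1.
- bay3 (a point): the same for the fourth bay, 60 deg clockwise of bay2.
- plunger (a joint): lift of the spring plunger (m): 0 fully home in a hole, 0.010 when its 8 mm round-tipped pin rests on top of the index ring, 0.016 at most. Its spring pushes down with 6 N at 0, 10 N at the top. In a hole the pin locks the carousel (1.5 mm of play each side); lifted by 11 mm or more it is free to turn.
- plunger_knob (a point): centre of the plunger's black knob (25 mm across, 31 mm high, 30 mm rim at its top), 50 mm from the axis, 173 mm over the table when home; rises and turns with plunger and crank, does not spin. 19 mm below the home point is the top of an 18 mm bush on the crank arm. The crank points 120 deg clockwise of the housing's x axis (front right) at carousel 0 and to +x (back) at 2.094.
- switch (a joint): angle of the detented switch (rad): 0 off, 1.2 on, growing clockwise seen from above. A spring detent of about 0.15 N m holds it at both ends; past 0.6 it jumps on to 1.2 by itself, short of it it springs back.
- switch_grip (a point): grip of the switch: an upright bar 46 mm long, 14 mm thick, 30 mm high, on a grey column 56 x 56 mm, 100 mm high, at the front left of the housing (130 mm in front and 145 mm left of the axis). The point lies on the vertical turning axis, 125 mm over the table, 12 mm below the bar's top; its own x axis runs along the bar (parallel to the housing's x when off).
- tin_a: small closed food tin, an upright cylinder 57 mm across, 72 mm high, about 0.18 kg. Origin: centre of its underside, z up. May be absent.
- tin_b: small closed food tin, an upright cylinder 57 mm across, 72 mm high, about 0.18 kg. Origin: centre of its underside, z up. May be absent.
- tin_c: small closed food tin, an upright cylinder 57 mm across, 72 mm high, about 0.18 kg. Origin: centre of its underside, z up. May be absent.
- jam_jar: closed jam jar, nearly round (66 x 62 mm, 63 mm at the lid), 84 mm high, about 0.25 kg. Origin: centre of its underside, z up. May be absent.
- spice_jar: bystander: spice jar with black cap, 44 mm across, 106 mm high, right of the hood. Origin: centre of its underside.
- mug: bystander: white mug, 82 x 112 x 94 mm, right of the hood. Origin: its underside.
- tomato: bystander: tomato, about 65 mm across, left of the column. Origin: its underside.

How it is judged:
By the outcome, as a careful person would: the job done as asked, in the order asked, and still so for the second after the job is handed in, with the robot touching nothing.
Of tin_a, tin_b, tin_c, jam_jar only 3 to 4 are there at a start; the rules pass over those that are not, and their reading is None.
At some moment in a run one of tin_a, tin_b, tin_c may be knocked a few centimetres aside while the robot is not near it.
Once in a run the grip may slacken for a moment while it holds something.
It also fails if it takes over 210 s, if anything falls off the work surface, if the arm or the gripper's body presses on something with over 40 N, if the wrist force passes 120 N, or if a joint passes its speed limit or range.

ROBOT

A 6-joint arm with a two-finger parallel gripper is mounted at the origin on a cart in front of the work surface, level with it; the furniture and walls round the work are solid. World frame = base frame: x ahead of the robot, y to its left, z up, the work surface at z = 0. Lengths are in mm, angles in rad, forces in N, time in s.
With the tool pointing down it reaches from about 425 to 925 mm from the base axis. Payload 12.5 kg.
Tool frame: the origin (TCP) lies on the centre line of the jaws, within the pads' length; the fingertips stand 11 mm ahead of it and the grasp point (between the pads) lies 8 mm behind it; z points along the fingers, y is the line along which they close (so a half turn about z gives the same grasp; the last joint's range is limited). The gripper opens to 85 mm and grips with 20 to 120 N. Pads are 22 mm wide; open, the fingers measure 114 mm over their backs; the gripper's body (76 mm by 85 mm) begins 54 mm behind the grasp point. The pads swing forward as they close: fully open they stand 13 mm farther back than shut.
Start: joints at [1.058, 0.491, 1.559, -0, 1.092, -0.106], TCP at [247.281, 574.02, 218.327] pointing down, gripper open.
Joint ranges: [-3.1, 3.1], [-0.84, 2.19], [0.05, 2.79], [-1.13, 4.28], [0.06, 2.93], [-2.69, 2.69]. Speed limits (rad/s): [2.22, 2.22, 2.79, 3.14, 3.14, 3.14].

INTERFACE

Orientations are given as a unit quaternion [x, y, z, w].
In Python, from station import monitor, imaging, close_job gives the robot as it stands. The module is installed in compiled form; this text tells all that it offers.
- The arm moves only by the shell command python3 -m inch 'ROWS'. ROWS is JSON, a list of rows, each a list of 3 entries, a list of its own where there are three numbers: the turn, a rotation vector about the tool's x, y, z in rad, then the shift along the tool's x, y, z in mm, then the opening, from -1 (shut) to 1 (fully open). A call has 1 to 20 rows; each row is the pose to reach, as a shift and turn from the pose commanded when the call began, along the tool's axes at that moment; what a row does not reach only later rows make up. A row lasts 1/12 s, in which the tool goes at most 41.7 mm and 7.16 degrees, less where a joint would pass 70% of its speed; a pose out of reach is approached as far as the arm can. A call with a gripper value outside its range is refused whole. The fingers move at their own pace and stop on an object; the grip force is fixed at half the most. Time passes only in rows, so rows that repeat a pose let the fingers close. It gives the time, the measured TCP pose, the force, the opening and the grip force at its end, in the units of the state.
- monitor.get_obs(): the state, without advancing time (a new reading comes with each control period).
- imaging.capture(name): name is "scene" or "top"; returns a dict with "img" (480x640x3 uint8, blue, green, red), "z_map" (480x640 float32, mm along the optical axis (not along the pixel's ray), 0 where there is no reading), "fx", "fy", "cx", "cy" (pixels), "rvec" (rotation vector, rad) and "tvec" (3), from world to camera coordinates, as OpenCV has them. Camera axes: x right, y down, z forward; pixel columns grow to the right and rows downward; lengths in mm; the calibration is good to about 2 mm. A picture is of the moment at which its call begins.
- close_job(): hands the job in; it is judged then, once.
The state is a dict: "clock": time; "q": joint angles; "joint_vel": joint speeds; "tau": joint torques, N m; "position": TCP position; "tcp_rot": TCP orientation; "force": force on the tool from outside, world axes, zero at the start; "moment": the same for the moment, N m; "gripper_width": opening from 0.0 (shut) to 1.0 (fully open); "gripper_force": force on a finger pad.
Only numpy, scipy, OpenCV 4.12 (cv2) and the standard library are available. Lean on these libraries where they do the work, as an engineer would, in place of code of your own. Each camera call takes 0.05 s, during which the arm holds its last target. There are 200 camera calls.

## Working session

There is one attempt and no reset: what is moved stays moved. The work goes in short steps, Python scripts to look and compute and a shell command to move; the robot and the scene stay as the last step left them, time stands still between calls to the robot, and variables do not carry over. Pictures are saved under pics/ and viewed, at most 14 in all, crops included, and the job is handed in when it is done.

```bash
mkdir -p pics; cat > h.py <<'E'
import numpy as np, cv2
from scipy.spatial.transform import Rotation as R
from station import monitor, imaging
def cap(n,save=None):
    c=imaging.capture(n)
    if save: cv2.imwrite('pics/'+save,c['img'])
    return c
def world(c):
    z=c['z_map'].astype(float); v,u=np.mgrid[:480,:640]
    P=np.stack([(u-c['cx'])/c['fx']*z,(v-c['cy'])/c['fy']*z,z],-1)
    M=R.from_rotvec(np.ravel(c['rvec'])).as_matrix()
    W=(P-np.ravel(c['tvec']))@M; W[z==0]=np.nan
    return W
def proj(c,p):
    return cv2.projectPoints(np.float64(p).reshape(-1,1,3),np.float64(c['rvec']),np.float64(c['tvec']),np.array([[c['fx'],0,c['cx']],[0,c['fy'],c['cy']],[0,0,1.]]),None)[0].reshape(-1,2)
def ray(c,u,v,h):
    M=R.from_rotvec(np.ravel(c['rvec'])).as_matrix(); o=-M.T@np.ravel(c['tvec'])
    d=M.T@np.array([(u-c['cx'])/c['fx'],(v-c['cy'])/c['fy'],1]); return o+d*(h-o[2])/d[2]
def obs():
    o=monitor.get_obs(); return o
E
python3 - <<'E'
from h import *
o=obs(); print({k:np.round(v,3) for k,v in o.items()})
print(R.from_quat(o['tcp_rot']).as_matrix().round(3))
for n in('scene','top'):
    c=cap(n,n+'0.png'); M=R.from_rotvec(np.ravel(c['rvec'])).as_matrix(); print(n,c['fx'],c['cx'],c['cy'],(-M.T@np.ravel(c['tvec'])).round(0),M[2].round(2))
E
```

```text
{'clock': np.float64(0.0), 'q': array([ 1.058,  0.492,  1.559,  0.   ,  1.092, -0.106]), 'joint_vel': array([-0.   , -0.001, -0.001,  0.   , -0.   , -0.   ]), 'tau': array([-1.0000e-03, -6.1846e+01, -2.6159e+01, -0.0000e+00,  4.0000e-03,
       -0.0000e+00]), 'position': array([247.147, 573.796, 217.723]), 'tcp_rot': array([ 0.202,  0.979, -0.001, -0.   ]), 'force': array([-0.18 ,  0.296, -0.652]), 'moment': array([-0.012, -0.004, -0.008]), 'gripper_force': np.float64(0.0), 'gripper_width': np.float64(1.004)}
[[-0.918  0.396 -0.001]
 [ 0.396  0.918 -0.001]
 [ 0.    -0.001 -1.   ]]
scene 537.3202495484517 317.139189468464 235.4572622081376 [1270.  208. 1134.] [-0.55 -0.18 -0.81]
top 500.5413820219449 313.3884954802257 239.82147909463922 [ 169.  154. 1383.] [ 0.3  -0.11 -0.95]
```

View pics/scene0.png

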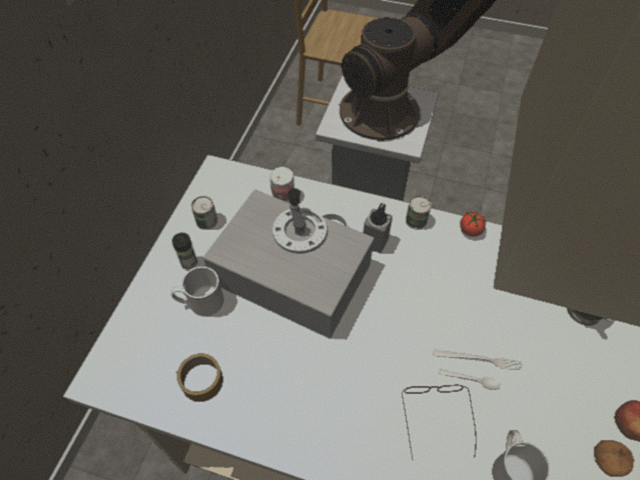

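View pics/top0.png

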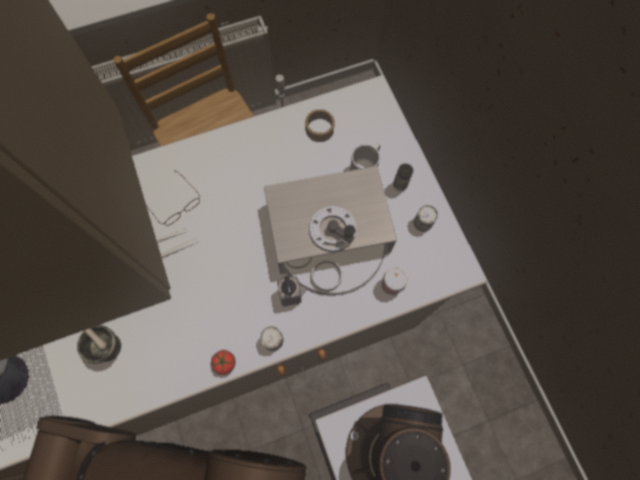

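The scene view shows three candidates at (282,183), (204,212) and (419,212). The housing's ring is at (300,230), the column at (378,225) and the tomato at (473,224). The top view shows the same three at (395,280), (427,217) and (270,338), the ring at (333,228), the knob at (349,233), the front bay cup at (326,276) and the switch at (289,290).

```bash
python3 - <<'E'
from h import *
S=cap('scene');T=cap('top')
WS=world(S);WT=world(T)
for n,c,W in(('S',S,WS),('T',T,WT)):
    H=W[...,2]
    m=(abs(H-118)<4)
    k,l,st,ce=cv2.connectedComponentsWithStats(m.astype(np.uint8))
    i=1+np.argmax(st[1:,4]); P=W[l==i][:,:2].astype(np.float32)
    r=cv2.minAreaRect(P); print(n,'roof',r, 'zmed',np.median(H[l==i]))
    print(cv2.boxPoints(r).round(0).tolist())
    table=(H>25)&(H<150)&(abs(W[...,1])<1200)
    k,l,st,ce=cv2.connectedComponentsWithStats(table.astype(np.uint8))
    for i in range(1,k):
        if st[i,4]<60: continue
        Q=W[l==i]; top=np.percentile(Q[:,2],97); t=Q[Q[:,2]>top-5]
        (x,y),rad=cv2.minEnclosingCircle(t[:,:2].astype(np.float32))
        print(n,st[i].tolist(),'top',round(top),'med',np.median(t,0).round(0)[:2],'circ',round(x),round(y),round(rad), 'col',c['img'][l==i].mean(0).round(0))
E
```

```text
S roof ((632.8897094726562, -65.0640869140625), (325.6806335449219, 230.5429229736328), 80.77812957763672) zmed 118.2793562176993
[[493.0, -207.0], [721.0, -244.0], [773.0, 77.0], [545.0, 114.0]]
S [0, 0, 198, 248, 9332] top 146 med [ 363. -780.] circ 277 -778 430 col [47. 53. 57.]
S [345, 80, 71, 51, 1900] top 145 med [66. 23.] circ 42 -7 88 col [37. 41. 45.]
S [172, 167, 221, 168, 17326] top 131 med [588. -51.] circ 565 20 141 col [115. 121. 123.]
S [407, 195, 25, 30, 563] top 74 med [381. 195.] circ 380 193 30 col [101. 112. 114.]
S [191, 196, 26, 29, 570] top 74 med [ 550. -330.] circ 547 -333 30 col [104. 114. 115.]
S [460, 212, 26, 24, 479] top 55 med [369. 333.] circ 371 332 26 col [ 54.  68. 126.]
S [172, 232, 25, 34, 587] top 109 med [ 682. -316.] circ 682 -316 23 col [59. 64. 64.]
S [576, 310, 37, 12, 133] top 97 med [590. 637.] circ 589 639 7 col [50. 55. 55.]
S [176, 353, 46, 46, 787] top 51 med [ 955. -159.] circ 950 -161 47 col [67. 87. 98.]
S [402, 384, 57, 39, 149] top 43 med [831. 297.] circ 825 315 52 col [106. 110. 117.]
S [460, 385, 17, 54, 83] top 37 med [829. 39
[... 1090 characters left out ...]
1 29 col [122. 126. 132.]
T [312, 257, 32, 35, 223] top 48 med [492.  -2.] circ 493 -6 43 col [116. 119. 125.]
T [382, 267, 26, 27, 535] top 90 med [ 406. -167.] circ 407 -168 31 col [143. 144. 152.]
T [277, 275, 25, 30, 562] top 140 med [481. 108.] circ 482 108 23 col [80. 82. 88.]
T [77, 325, 41, 38, 1216] top 82 med [533. 626.] circ 522 621 49 col [69. 78. 84.]
T [260, 326, 23, 24, 430] top 75 med [381. 196.] circ 382 194 29 col [134. 143. 150.]
T [211, 349, 25, 26, 490] top 57 med [369. 333.] circ 372 334 26 col [ 62.  74. 134.]
T [0, 356, 25, 47, 720] top 113 med [509. 843.] circ 510 843 17 col [50. 48. 50.]
T [354, 422, 27, 58, 617] top 140 med [45. 58.] circ 32 55 38 col [36. 39. 45.]
```

```bash
python3 - <<'E'
import cv2
a=cv2.imread('pics/scene0.png')[150:330,170:490]; b=cv2.imread('pics/top0.png')[150:370,200:450]
cv2.imwrite('pics/s1.png',cv2.resize(a,None,fx=2.5,fy=2.5,interpolation=2)); cv2.imwrite('pics/t1.png',cv2.resize(b,None,fx=2.7,fy=2.7,interpolation=2))
E
```

```text
(no output)
```

View pics/t1.png

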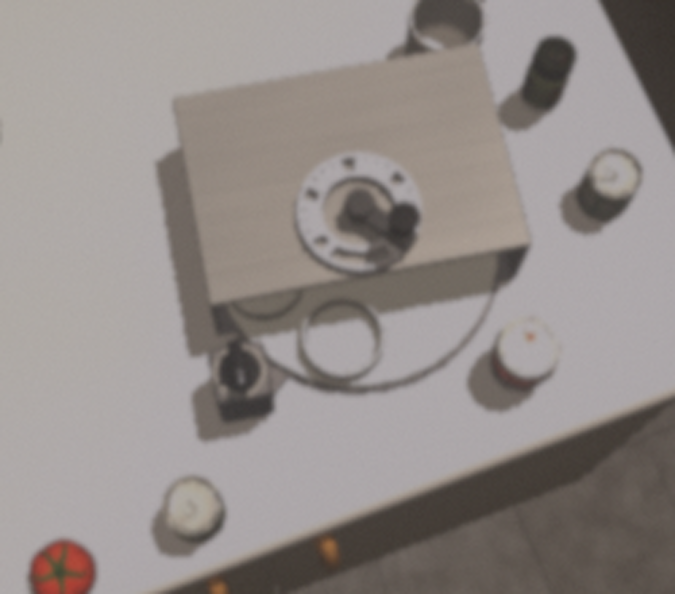

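View pics/s1.png

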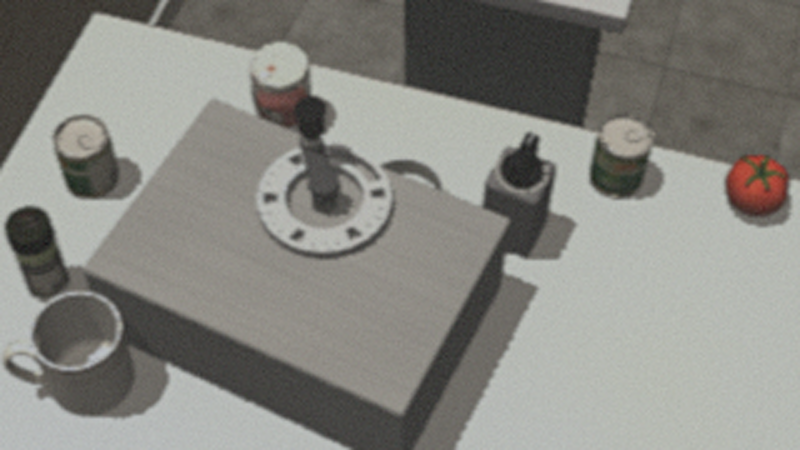

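Two green tins at about (548,-331) and (381,194), and the jam jar (white lid, red label) at about (407,-168), so three items in all. The knob is at (403,217) in the top crop, and bay0's cup is left of the front at (340,340). Next I'll pin down the axis, the yaw and the crank angle.

```bash
cat >> h.py <<'E'
YAW=np.radians(-9.35); AX=np.array([585.,-57.])
def hw(x,y): # housing->world xy
    c,s=np.cos(YAW),np.sin(YAW); return AX+np.array([c*x-s*y,s*x+c*y])
def plan(p,ydir=None):
    """shift in tool axes to world p, turn so that tool y has world heading ydir deg (mod 180), tool down"""
    o=obs(); M=R.from_quat(o['tcp_rot']).as_matrix(); d=np.array(p)-o['position']
    if ydir is None: ydir=np.degrees(np.arctan2(M[1,1],M[0,1]))
    a=np.radians(ydir); y=np.array([np.cos(a),np.sin(a),0]); 
    if y@M[:,1]<0: y=-y
    z=np.array([0,0,-1.]); D=np.stack([np.cross(y,z),y,z],1)
    print('turn',R.from_matrix(M.T@D).as_rotvec().round(3).tolist(),'shift',(M.T@d).round(1).tolist())
def st():
    o=obs(); M=R.from_quat(o['tcp_rot']).as_matrix()
    print('t%.1f'%o['clock'],'p',o['position'].round(1),'yhead %.1f'%np.degrees(np.arctan2(M[1,1],M[0,1])),'F',np.round(o['force'],1),'w %.3f gf %.1f'%(o['gripper_width'],o['gripper_force']),'q',np.round(o['q'],2))
E
cat > see.py <<'E'
from h import *
def circ(P):
    A=np.c_[2*P[:,:2],np.ones(len(P))]; s=np.linalg.lstsq(A,(P[:,:2]**2).sum(1),rcond=None)[0]; return s[:2],np.sqrt(s[2]+s[0]**2+s[1]**2)
def items(c):
    W=world(c); H=W[...,2]; hs=cv2.cvtColor(c['img'],cv2.COLOR_BGR2HSV)
    m=(H>50)&(H<98)&(W[...,0]>300)&(W[...,0]<800)&(abs(W[...,1])<480)
    k,l,s,_=cv2.connectedComponentsWithStats(m.astype(np.uint8))
    out=[]
    for i in range(1,k):
        if s[i,4]<60: continue
        Q=W[l==i]; top=np.percentile(Q[:,2],95); t=Q[Q[:,2]>top-5]
        if len(t)<30: continue
        (x,y),r=cv2.minEnclosingCircle(t[:,:2].astype(np.float32)); out.append((round(x),round(y),round(r),round(top),int(s[i,4])))
    return out
E
python3 - <<'E'
from see import *
for n in('scene','top'):
    c=cap(n); W=world(c); H=W[...,2]; d=np.hypot(W[...,0]-585,W[...,1]+57)
    g=c['img'].mean(-1); m=(abs(H-130)<5)&(d<80)
    P=W[m]; ring=m&(g>135); 
    k=(H>172)&(H<215)&(d<90); Q=W[k]; t=Q[Q[:,2]>np.percentile(Q[:,2],90)-4] if k.sum() else Q
    print(n,m.sum(),cv2.minEnclosingCircle(P[:,:2].astype(np.float32)),np.median(P[:,2]),'knob',len(Q),Q.max(0) if len(Q) else 0,t.mean(0),cv2.minEnclosingCircle(t[:,:2].astype(np.float32)))
    b=(abs(H-42)<6)&(np.hypot(W[...,0]-490,W[...,1]+5)<70); 
    if b.sum()>20: print('cup',b.sum(),circ(W[b]))
    p=np.median(t,0); 
    kk=t.mean(0)[:2]-AX; print('crank head',np.degrees(np.arctan2(kk[1],kk[0])),np.hypot(*kk))
E
```

```text
scene 1088 ((585.0518798828125, -56.85116195678711), 64.76142883300781) 129.9111756013882 knob 166 [558.91096321 -68.33681064 203.80595595] [542.68333287 -82.2384652  199.19429288] ((543.56640625, -82.22628784179688), 16.383695602416992)
cup 75 (array([491.40533336,  -6.09708248]), np.float64(39.837096592221144))
crank head -149.18734577693573 49.27149726034065
top 771 ((579.7941284179688, -58.04359436035156), 74.58736419677734) 130.57686772571188 knob 124 [556.15008452 -68.03093365 205.26412686] [541.9850228  -81.93348545 200.09326883] ((542.9133911132812, -81.84477233886719), 14.714064598083496)
cup 160 (array([498.84918072,  -0.91765049]), np.float64(43.50891203723968))
crank head -149.90142040576572 49.71887931729159
```

```bash
python3 -c "
from h import *
plan([542.5,-82,240],30.5)"
```

```text
turn [-0.0, 0.0, 0.632] shift [-530.7, -485.6, -21.8]
```

```bash
python3 -m inch '[[[0,0,0.05],[-25,-23,-10],0],[[0,0,0.1],[-55,-50,-22],0],[[0,0,0.2],[-85,-78,-22],0],[[0,0,0.3],[-115,-105,-22],0],[[0,0,0.4],[-145,-132,-22],0],[[0,0,0.5],[-175,-160,-22],0],[[0,0,0.63],[-205,-188,-22],0],[[0,0,0.63],[-235,-215,-22],0],[[0,0,0.63],[-265,-243,-22],0],[[0,0,0.63],[-295,-270,-22],0],[[0,0,0.63],[-325,-297,-22],0],[[0,0,0.63],[-355,-325,-22],0],[[0,0,0.63],[-385,-352,-22],0],[[0,0,0.63],[-415,-380,-22],0],[[0,0,0.63],[-445,-407,-22],0],[[0,0,0.63],[-475,-435,-22],0],[[0,0,0.63],[-505,-462,-22],0],[[0,0,0.632],[-522,-478,-22],0],[[0,0,0.632],[-530.7,-485.6,-22],0],[[0,0,0.632],[-530.7,-485.6,-22],0]]'
python3 - <<'E'
from see import *
st(); plan([542.5,-82,180],30.5); print(items(cap('top')))
E
```

```text
clock: 1.97
position: [543.1, -83.8, 239.9]
tcp_rot: [0.497, 0.868, -0.0, -0.0]
force: [0.4, 0.4, 0.7]
gripper_width: 0.496
gripper_force: 0.0
t2.0 p [543.1 -83.8 239.9] yhead 30.3 F [0.4 0.4 0.7] w 0.496 gf 0.0 q [-0.27  0.36  1.72 -0.    1.06 -0.8 ]
turn [-0.0, -0.0, -0.003] shift [1.8, 0.4, 59.9]
[(548, -332, 29, 75, 355), (370, 334, 26, 57, 201)]
```

```bash
python3 -m inch '[[[0,0,0],[1.8,0.4,20],0],[[0,0,0],[1.8,0.4,45],0],[[0,0,0],[1.8,0.4,62],0],[[0,0,0],[1.8,0.4,62.5],0],[[0,0,0],[1.8,0.4,62.5],-1],[[0,0,0],[1.8,0.4,62.5],-1],[[0,0,0],[1.8,0.4,62.5],-1],[[0,0,0],[1.8,0.4,62.5],-1],[[0,0,0],[1.8,0.4,62.5],-1],[[0,0,0],[1.8,0.4,62.5],-1],[[0,0,0],[1.8,0.4,62.5],-1],[[0,0,0],[1.8,0.4,62.5],-1]]'
python3 - <<'E'
from h import *
st()
# arc from crank world head a0 to a1 in tool axes, lifted by dz
def arc(a0,a1,n,dz,r=50):
    M=R.from_quat(obs()['tcp_rot']).as_matrix()
    for k in range(1,n+1):
        a=np.radians(a0+(a1-a0)*k/n); b=np.radians(a0)
        d=np.array([r*(np.cos(a)-np.cos(b)),r*(np.sin(a)-np.sin(b)),dz]); print(round(-(a-b),3),(M.T@d).round(1).tolist())
arc(-149.5,-129.35,4,2.5)
E
```

```text
clock: 3.02
position: [540.8, -79.4, 178.8]
tcp_rot: [0.496, 0.868, -0.0, -0.001]
force: [-6.1, -0.3, -3.1]
gripper_width: 0.302
gripper_force: 59.1
t3.0 p [540.8 -79.4 178.8] yhead 30.5 F [-6.1 -0.3 -3.1] w 0.302 gf 59.1 q [-0.27  0.43  1.8  -0.    0.92 -0.8 ]
-0.088 [-4.4, 0.2, -2.5]
-0.176 [-8.7, 0.8, -2.5]
-0.264 [-13.0, 1.7, -2.5]
-0.352 [-17.2, 3.1, -2.5]
```

```bash
python3 -m inch '[[[0,0,0],[0,0,-1.5],-1],[[0,0,0],[0,0,-3],-1],[[0,0,-0.044],[-2.2,0.1,-3],-1],[[0,0,-0.088],[-4.4,0.2,-3],-1],[[0,0,-0.132],[-6.6,0.5,-3],-1],[[0,0,-0.176],[-8.7,0.8,-3],-1],[[0,0,-0.22],[-10.9,1.2,-3],-1],[[0,0,-0.264],[-13,1.7,-3],-1],[[0,0,-0.308],[-15.1,2.4,-3],-1],[[0,0,-0.352],[-17.2,3.1,-3],-1],[[0,0,-0.352],[-17.2,3.1,-3],-1],[[0,0,-0.352],[-17.2,3.1,-2],-1],[[0,0,-0.352],[-17.2,3.1,0],-1],[[0,0,-0.352],[-17.2,3.1,1],-1],[[0,0,-0.352],[-17.2,3.1,1],-1]]'
python3 - <<'E'
from h import *
st(); plan([553.3,-95.7,180])
E
```

```text
clock: 4.27
position: [552.0, -93.6, 176.8]
tcp_rot: [0.336, 0.942, -0.001, -0.001]
force: [-7.4, -6.8, -8.7]
gripper_width: 0.303
gripper_force: 59.5
t4.3 p [552.  -93.6 176.8] yhead 50.7 F [-7.4 -6.8 -8.7] w 0.303 gf 59.5 q [-0.29  0.45  1.77 -0.    0.93 -1.17]
turn [-0.003, -0.002, -0.0] shift [-2.3, -0.8, -3.2]
```

```bash
python3 -m inch '[[[0,0,0],[0,0,3],-1],[[0,0,0],[0,0,5],-1],[[0,0,0],[0,0,7],-1],[[0,0,0],[0,0,8.5],-1],[[0,0,0],[0,0,8.5],-1],[[0,0,0],[0,0,8.5],-1]]'
python3 -c "
from h import *
st()"
python3 -m inch '[[[0,0,0],[0,0,0],0],[[0,0,0],[0,0,0],0],[[0,0,0],[0,0,0],0],[[0,0,0],[0,0,0],0],[[0,0,0],[0,0,-15],0],[[0,0,0],[0,0,-40],0],[[0,0,0],[0,0,-75],0],[[0,0,0],[0,0,-75],0]]'
cat > knob.py <<'E'
from see import *
def knob():
  for n in('scene','top'):
    c=cap(n); W=world(c); H=W[...,2]; d=np.hypot(W[...,0]-585,W[...,1]+57)
    k=(H>163)&(H<208)&(d<72)&(c['img'].mean(-1)<70); Q=W[k]
    if len(Q)<15: print(n,'hidden',len(Q)); continue
    t=Q[Q[:,2]>np.percentile(Q[:,2],90)-6]; kk=np.array(cv2.minEnclosingCircle(t[:,:2].astype(np.float32))[0])
    print(n,'knob',kk.round(1),'top %.1f'%np.percentile(Q[:,2],95),len(Q),'carousel deg %.1f'%((np.degrees(np.arctan2(*(kk-AX)[::-1]))+9.35+120)%360))
E
python3 - <<'E'
from knob import *
st(); knob()
for n in('scene','top'): print(items(cap(n)))
E
```

```text
clock: 4.77
position: [552.2, -93.7, 169.3]
tcp_rot: [0.336, 0.942, -0.001, -0.001]
force: [-9.1, -5.8, -0.2]
gripper_width: 0.303
gripper_force: 60.3
t4.8 p [552.2 -93.7 169.3] yhead 50.7 F [-9.1 -5.8 -0.2] w 0.303 gf 60.3 q [-0.29  0.46  1.77 -0.    0.91 -1.17]
clock: 5.43
position: [555.5, -93.7, 249.3]
tcp_rot: [0.337, 0.942, 0.0, 0.005]
force: [-0.1, 0.6, 1.1]
gripper_width: 0.498
gripper_force: 0.0
t5.4 p [555.5 -93.7 249.3] yhead 50.7 F [-0.1  0.6  1.1] w 0.498 gf 0.0 q [-0.28  0.37  1.68  0.    1.09 -1.17]
scene knob [553.7 -96.9] top 191.4 149 carousel deg 1.2
top hidden 0
[(411, -171, 30, 87, 397), (379, 193, 31, 73, 435), (549, -332, 31, 74, 437), (481, 107, 37, 97, 312), (685, -316, 22, 95, 225), (671, -76, 224, 96, 2227)]
[(549, -330, 29, 75, 326), (370, 334, 25, 58, 203)]
```

```bash
python3 -c "
from h import *
plan([408,-169,170],80.65)"
```

```text
turn [0.0, -0.001, -0.523] shift [64.1, -150.6, 72.8]
```

```bash
python3 -m inch '[[[0,0,-0.1],[10,-24,0],0.5],[[0,0,-0.2],[22,-50,15],1],[[0,0,-0.3],[34,-80,30],1],[[0,0,-0.4],[46,-108,50],1],[[0,0,-0.5],[58,-135,70],1],[[0,0,-0.523],[64,-150.6,73],1],[[0,0,-0.523],[64,-150.6,73],1],[[0,0,-0.523],[64,-150.6,73],1]]'
python3 - <<'E'
from see import *
st()
for n in('scene','top'): print(items(cap(n)))
plan([408,-169,43],80.65)
E
```

```text
clock: 6.3
position: [407.9, -169.5, 169.7]
tcp_rot: [0.083, 0.997, 0.0, -0.001]
force: [0.3, -0.1, 0.3]
gripper_width: 0.998
gripper_force: 0.0
t6.3 p [ 407.9 -169.5  169.7] yhead 80.5 F [ 0.3 -0.1  0.3] w 0.998 gf 0.0 q [-0.54  0.3   2.05  0.    0.79 -1.95]
[(408, -167, 33, 88, 562), (380, 192, 32, 73, 426), (547, -332, 30, 73, 437), (482, 107, 36, 97, 301), (686, -315, 21, 94, 222), (671, -76, 224, 96, 2227)]
[(769, -205, 31, 95, 86), (557, -336, 26, 76, 95), (418, -154, 16, 89, 88), (382, 195, 29, 75, 403), (369, 333, 25, 57, 201)]
turn [0.0, 0.0, -0.001] shift [1.1, 0.1, 127.2]
```

```bash
python3 -m inch '[[[0,0,0],[1,1,30],1],[[0,0,0],[1,1,60],1],[[0,0,0],[1,1,90],1],[[0,0,0],[1,1,115],1],[[0,0,0],[1,1,127],1],[[0,0,0],[1,1,127],1],[[0,0,0],[1,1,127],-1],[[0,0,0],[1,1,127],-1],[[0,0,0],[1,1,127],-1],[[0,0,0],[1,1,127],-1],[[0,0,0],[1,1,127],-1],[[0,0,0],[1,1,127],-1],[[0,0,0],[1,1,127],-1],[[0,0,0],[1,1,127],-1]]'
python3 - <<'E'
from h import *
st(); p=obs()['position']; plan([*p[:2],p[2]+110]); plan([*hw(-106,0),p[2]+110],80.65); print(hw(-106,0))
E
```

```text
clock: 7.57
position: [408.3, -168.3, 44.5]
tcp_rot: [0.082, 0.997, -0.0, 0.001]
force: [0.6, 1.6, 8.1]
gripper_width: 0.717
gripper_force: 64.7
t7.6 p [ 408.3 -168.3   44.5] yhead 80.6 F [0.6 1.6 8.1] w 0.717 gf 64.7 q [-0.54  0.53  2.16  0.    0.44 -1.95]
turn [-0.001, 0.002, 0.0] shift [-0.3, -0.1, -110.0]
turn [-0.001, 0.002, -0.001] shift [-50.4, 138.5, -110.0]
[480.40828264 -39.77871493]
```

```bash
python3 -m inch '[[[0,0,0],[0,0,-10],-1],[[0,0,0],[0,0,-30],-1],[[0,0,0],[0,0,-52],-1],[[0,0,0],[-4,12,-70],-1],[[0,0,0],[-12,32,-75],-1],[[0,0,0],[-20,54,-75],-1],[[0,0,0],[-28,77,-75],-1],[[0,0,0],[-36,99,-75],-1],[[0,0,0],[-43,120,-75],-1],[[0,0,0],[-48,133,-75],-1],[[0,0,0],[-50.4,138.5,-75],-1],[[0,0,0],[-50.4,138.5,-75],-1],[[0,0,0],[-50.4,138.5,-75],-1]]'
python3 - <<'E'
from see import *
st(); 
c=cap('scene','s2.png'); W=world(c); d=np.hypot(W[...,0]-480,W[...,1]+40)
T=cap('top','t2.png'); print([i for i in items(T)],items(c))
# bay 0 cup rim in top view
W=world(T);H=W[...,2];b=(abs(H-42)<6)&(np.hypot(W[...,0]-480,W[...,1]+40)<60)&(W[...,0]<505); print(b.sum(), circ(W[b]) if b.sum()>20 else '')
plan([*hw(-106,0),62],80.65)
a=cv2.resize(T['img'][200:360,220:460],None,fx=2,fy=2); b=cv2.resize(c['img'][120:280,250:490],None,fx=2,fy=2); cv2.imwrite('pics/c2.png',np.vstack([a,b])[:600])
E
```

```text
clock: 8.65
position: [479.7, -39.9, 118.5]
tcp_rot: [0.082, 0.997, -0.0, 0.0]
force: [0.0, -0.1, -2.7]
gripper_width: 0.712
gripper_force: 66.2
t8.7 p [479.7 -39.9 118.5] yhead 80.6 F [ 0.  -0.1 -2.7] w 0.712 gf 66.2 q [-0.22  0.43  2.01 -0.    0.7  -1.63]
[(764, -252, 33, 97, 161), (548, -332, 29, 74, 354), (370, 335, 25, 56, 192)] [(380, 194, 30, 73, 425), (549, -333, 31, 74, 432), (482, 108, 37, 97, 301), (686, -314, 21, 96, 232), (671, -76, 224, 96, 2228)]
0 
turn [0.0, 0.0, -0.001] shift [-0.8, 0.7, 56.4]
```

View pics/c2.png

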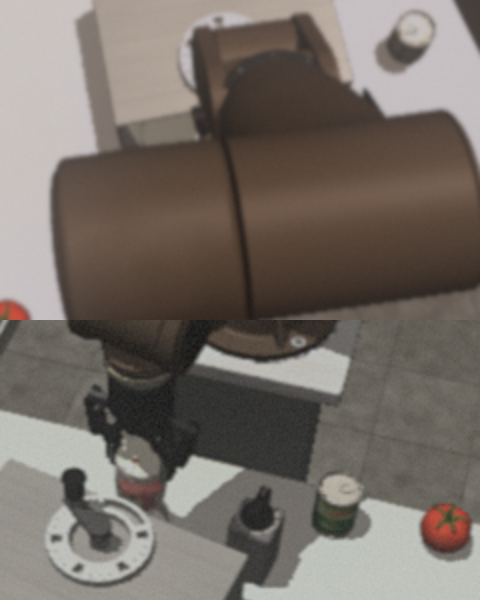

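The arm hides the bay in the top half. In the lower half the jar hangs upright between the fingers at (140,470), just in front of the hood. I'll lower it now.

```bash
python3 -m inch '[[[0,0,0],[-0.5,0.5,15],-1],[[0,0,0],[-0.5,0.5,30],-1],[[0,0,0],[-0.5,0.5,42],-1],[[0,0,0],[-0.5,0.5,50],-1],[[0,0,0],[-0.5,0.5,53],-1],[[0,0,0],[-0.5,0.5,53],-1]]'
python3 -m inch '[[[0,0,0],[0,0,1],-1],[[0,0,0],[0,0,2],-1],[[0,0,0],[0,0,2.5],-1],[[0,0,0],[0,0,2.5],-1]]'
python3 -c "
from h import *
st()"
```

```text
clock: 9.25
position: [480.2, -39.7, 64.9]
tcp_rot: [0.082, 0.997, 0.0, -0.001]
force: [-0.1, -0.8, -1.1]
gripper_width: 0.714
gripper_force: 66.1
clock: 9.58
position: [480.6, -39.3, 63.1]
tcp_rot: [0.082, 0.997, -0.0, 0.0]
force: [0.9, 0.5, -2.3]
gripper_width: 0.713
gripper_force: 66.1
t9.6 p [480.6 -39.3  63.1] yhead 80.6 F [ 0.9  0.5 -2.3] w 0.713 gf 66.1 q [-0.22  0.53  2.05  0.    0.56 -1.63]
```

```bash
python3 -m inch '[[[0,0,0],[0,0,1],-1],[[0,0,0],[0,0,1],-1],[[0,0,0],[0,0,1],0.9],[[0,0,0],[0,0,1],0.9],[[0,0,0],[0,0,1],0.9],[[0,0,0],[0,0,1],0.9],[[0,0,0],[0,0,-20],0.9],[[0,0,0],[0,0,-50],0.9],[[0,0,0],[0,0,-90],0.9],[[0,0,0],[0,0,-130],0.9],[[0,0,0],[0,0,-170],0.9],[[0,0,0],[0,0,-185],0.5],[[0,0,0],[0,0,-185],0]]'
python3 - <<'E'
from h import *
st()
T=cap('top'); c=cap('scene')
W=world(c); H=W[...,2]; m=(H>80)&(H<112)&(np.hypot(W[...,0]-480,W[...,1]+40)<40)&(W[...,0]<520); Q=W[m]; print(m.sum(),Q.max(0) if m.sum() else '',cv2.minEnclosingCircle(Q[Q[:,2]>97][:,:2].astype(np.float32)))
# next: knob at hole 0, tangential grasp
k=hw(50*np.cos(np.radians(-120)),50*np.sin(np.radians(-120))); print(k); plan([*k,235],20.65)
E
```

```text
clock: 10.67
position: [481.6, -39.5, 251.6]
tcp_rot: [0.082, 0.997, -0.0, 0.003]
force: [-0.2, 0.6, -0.1]
gripper_width: 0.692
gripper_force: 0.0
t10.7 p [481.6 -39.5 251.6] yhead 80.6 F [-0.2  0.6 -0.1] w 0.692 gf 0.0 q [-0.22  0.25  1.85  0.    1.03 -1.63]
436 [510.3451993   -9.11660879 107.46193935] ((478.758544921875, -42.17085647583008), 33.582637786865234)
[553.29720328 -95.6643593 ]
turn [0.0, 0.0, 1.047] shift [-81.3, -43.8, 12.7]
```

```bash
python3 -m inch '[[[0,0,0.1],[-15,-8,0],0],[[0,0,0.2],[-32,-17,0],0],[[0,0,0.3],[-50,-26,3],0],[[0,0,0.4],[-65,-35,7],0],[[0,0,0.5],[-77,-41,10],0],[[0,0,0.523],[-81.3,-43.8,12.7],0],[[0,0,0.523],[-81.3,-43.8,12.7],0],[[0,0,0.523],[-81.3,-43.8,12.7],0]]'
python3 - <<'E'
from knob import *
st(); plan([553,-95,169],50.65); knob()
E
```

```text
clock: 11.43
position: [552.7, -95.5, 233.8]
tcp_rot: [0.335, 0.942, 0.0, -0.001]
force: [-0.8, -0.4, 0.0]
gripper_width: 0.499
gripper_force: 0.0
t11.4 p [552.7 -95.5 233.8] yhead 50.8 F [-0.8 -0.4  0. ] w 0.499 gf 0.0 q [-0.29  0.38  1.7   0.    1.06 -1.18]
turn [-0.001, -0.003, 0.003] shift [-0.1, 0.6, 64.8]
scene knob [555.1 -95.1] top 191.8 133 carousel deg 1.2
top hidden 0
```

```bash
python3 -m inch '[[[0,0,0],[0,0.5,20],0],[[0,0,0],[0,0.5,45],0],[[0,0,0],[0,0.5,62],0],[[0,0,0],[0,0.5,64.5],0],[[0,0,0],[0,0.5,64.5],-1],[[0,0,0],[0,0.5,64.5],-1],[[0,0,0],[0,0.5,64.5],-1],[[0,0,0],[0,0.5,64.5],-1],[[0,0,0],[0,0.5,64.5],-1],[[0,0,0],[0,0.5,64.5],-1],[[0,0,0],[0,0.5,64.5],-1]]'
cat >> h.py <<'E'
def arc(a0,a1,n,r=50):
    M=R.from_quat(obs()['tcp_rot']).as_matrix()
    for k in range(1,n+1):
        a=np.radians(a0+(a1-a0)*k/n); b=np.radians(a0)
        d=np.array([r*(np.cos(a)-np.cos(b)),r*(np.sin(a)-np.sin(b)),0]); print(round(-(a-b),3),(M.T@d).round(1).tolist())
E
python3 - <<'E'
from h import *
st(); arc(-129.35,-69.35,12)
E
```

```text
clock: 12.45
position: [553.5, -95.4, 171.2]
tcp_rot: [0.337, 0.942, -0.0, -0.0]
force: [-5.6, -1.6, -0.2]
gripper_width: 0.299
gripper_force: 59.5
t12.4 p [553.5 -95.4 171.2] yhead 50.7 F [-5.6 -1.6 -0.2] w 0.299 gf 59.5 q [-0.29  0.46  1.77 -0.    0.92 -1.17]
-0.087 [-4.4, 0.2, -0.0]
-0.175 [-8.7, 0.8, -0.0]
-0.262 [-12.9, 1.7, -0.0]
-0.349 [-17.1, 3.0, -0.0]
-0.436 [-21.1, 4.7, -0.0]
-0.524 [-25.0, 6.7, -0.0]
-0.611 [-28.7, 9.0, -0.0]
-0.698 [-32.1, 11.7, -0.0]
-0.785 [-35.4, 14.6, -0.0]
-0.873 [-38.3, 17.9, -0.0]
-0.96 [-41.0, 21.3, -0.0]
-1.047 [-43.3, 25.0, -0.0]
```

```bash
python3 -m inch '[[[0,0,0],[0,0,-4],-1],[[0,0,0],[0,0,-8],-1],[[0,0,0],[0,0,-13],-1],[[0,0,0],[0,0,-13.5],-1],[[0,0,0],[0,0,-13.5],-1]]'
python3 -c "
from h import *
st()"
```

```text
clock: 12.87
position: [553.6, -95.4, 184.3]
tcp_rot: [0.337, 0.942, -0.0, -0.0]
force: [-3.9, -0.7, -9.0]
gripper_width: 0.303
gripper_force: 59.5
t12.9 p [553.6 -95.4 184.3] yhead 50.7 F [-3.9 -0.7 -9. ] w 0.303 gf 59.5 q [-0.29  0.44  1.76 -0.    0.95 -1.17]
```

```bash
python3 -m inch '[[[0,0,-0.04],[-2.2,0.1,0],-1],[[0,0,-0.087],[-4.4,0.2,0],-1],[[0,0,-0.175],[-8.7,0.8,0],-1],[[0,0,-0.262],[-12.9,1.7,0],-1],[[0,0,-0.349],[-17.1,3,0],-1],[[0,0,-0.436],[-21.1,4.7,0],-1],[[0,0,-0.524],[-25,6.7,0],-1],[[0,0,-0.611],[-28.7,9,0],-1],[[0,0,-0.698],[-32.1,11.7,0],-1],[[0,0,-0.785],[-35.4,14.6,0],-1],[[0,0,-0.873],[-38.3,17.9,0],-1],[[0,0,-0.96],[-41,21.3,0],-1],[[0,0,-1],[-42.2,23.2,0],-1],[[0,0,-1.047],[-43.3,25,0],-1],[[0,0,-1.047],[-43.3,25,0],-1],[[0,0,-1.047],[-43.3,25,2],-1],[[0,0,-1.047],[-43.3,25,4],-1],[[0,0,-1.047],[-43.3,25,6],-1],[[0,0,-1.047],[-43.3,25,6],-1]]'
python3 -c "
from h import *
st(); print(hw(50*np.cos(np.radians(-60)),50*np.sin(np.radians(-60))))"
```

```text
clock: 14.45
position: [603.0, -103.5, 177.7]
tcp_rot: [-0.179, 0.984, 0.0, -0.0]
force: [-1.6, -1.4, -9.4]
gripper_width: 0.299
gripper_force: 59.7
t14.4 p [ 603.  -103.5  177.7] yhead 110.6 F [-1.6 -1.4 -9.4] w 0.299 gf 59.7 q [-0.28  0.51  1.64  0.    0.99 -2.21]
[ 602.63291902 -103.78760698]
```

```bash
python3 -m inch '[[[0,0,0],[0,0,3],-1],[[0,0,0],[0,0,6],-1],[[0,0,0],[0,0,7],-1],[[0,0,0],[0,0,7],-1]]'
python3 -m inch '[[[0,0,0],[0,0,0],0],[[0,0,0],[0,0,0],0],[[0,0,0],[0,0,0],0],[[0,0,0],[0,0,0],0],[[0,0,0],[0,0,-15],0],[[0,0,0],[0,0,-40],0],[[0,0,0],[0,0,-70],0],[[0,0,0],[0,0,-80],0],[[0,0,0],[0,0,-80],0]]'
python3 - <<'E'
from knob import *
st(); knob(); print(items(cap('scene')),items(cap('top')))
plan([548,-331,170],80.65)
E
```

```text
clock: 14.78
position: [603.0, -103.6, 171.3]
tcp_rot: [-0.179, 0.984, -0.0, -0.0]
force: [-5.7, -2.0, -4.2]
gripper_width: 0.3
gripper_force: 60.2
clock: 15.53
position: [604.3, -103.7, 254.1]
tcp_rot: [-0.179, 0.984, -0.001, 0.003]
force: [0.3, 0.5, -1.2]
gripper_width: 0.5
gripper_force: 0.0
t15.5 p [ 604.3 -103.7  254.1] yhead 110.6 F [ 0.3  0.5 -1.2] w 0.500 gf 0.0 q [-0.28  0.44  1.55  0.    1.15 -2.21]
scene knob [ 604.2 -105.3] top 191.3 139 carousel deg 61.0
top hidden 0
[(379, 193, 30, 73, 432), (547, -332, 30, 74, 434), (481, 108, 36, 97, 318), (684, -316, 22, 95, 227), (672, -75, 223, 95, 2223)] [(548, -334, 28, 75, 225), (370, 334, 25, 58, 201)]
turn [0.001, -0.002, 0.523] shift [131.3, -193.8, 79.5]
```

```bash
python3 -m inch '[[[0,0,0.1],[15,-22,0],0.5],[[0,0,0.2],[33,-48,0],1],[[0,0,0.3],[52,-77,10],1],[[0,0,0.4],[72,-106,25],1],[[0,0,0.5],[92,-135,40],1],[[0,0,0.523],[110,-163,60],1],[[0,0,0.523],[124,-184,75],1],[[0,0,0.523],[131.3,-194,79.5],1],[[0,0,0.523],[131.3,-194,79.5],1],[[0,0,0.523],[131.3,-194,79.5],1]]'
python3 - <<'E'
from see import *
st(); print(items(cap('scene'))); plan([548,-331.5,44],80.65)
E
```

```text
clock: 16.57
position: [548.5, -331.2, 170.9]
tcp_rot: [0.082, 0.997, 0.001, -0.001]
force: [0.6, 1.4, 1.0]
gripper_width: 0.998
gripper_force: 0.0
t16.6 p [ 548.5 -331.2  170.9] yhead 80.6 F [0.6 1.4 1. ] w 0.998 gf 0.0 q [-0.65  0.56  1.57  0.    1.01 -2.05]
[(380, 193, 30, 73, 431), (549, -332, 31, 74, 434), (372, 328, 24, 58, 108), (480, 107, 37, 97, 316), (684, -316, 22, 95, 227), (675, -76, 221, 95, 2221)]
turn [0.0, -0.0, 0.001] shift [0.7, -1.1, 127.6]
```

```bash
python3 -m inch '[[[0,0,0],[0.5,-0.5,30],1],[[0,0,0],[0.5,-0.5,60],1],[[0,0,0],[0.5,-0.5,90],1],[[0,0,0],[0.5,-0.5,115],1],[[0,0,0],[0.5,-0.5,127],1],[[0,0,0],[0.5,-0.5,127],1],[[0,0,0],[0.5,-0.5,127],-1],[[0,0,0],[0.5,-0.5,127],-1],[[0,0,0],[0.5,-0.5,127],-1],[[0,0,0],[0.5,-0.5,127],-1],[[0,0,0],[0.5,-0.5,127],-1],[[0,0,0],[0.5,-0.5,127],-1],[[0,0,0],[0.5,-0.5,127],-1],[[0,0,0],[0.5,-0.5,127],-1],[[0,0,0],[0.5,-0.5,127],-1]]'
python3 - <<'E'
from h import *
st(); p=obs()['position']; plan([430,-250,130],80.65);plan([*hw(-106,0),130],80.65)
E
```

```text
clock: 17.87
position: [549.1, -332.1, 47.1]
tcp_rot: [0.081, 0.997, -0.001, 0.002]
force: [0.0, 2.4, 7.4]
gripper_width: 0.637
gripper_force: 61.8
t17.9 p [ 549.1 -332.1   47.1] yhead 80.7 F [0.  2.4 7.4] w 0.637 gf 61.8 q [-0.65  0.71  1.66  0.    0.76 -2.06]
turn [-0.001, 0.003, 0.0] shift [130.5, 61.6, -83.4]
turn [-0.001, 0.003, 0.0] shift [114.9, 277.2, -83.6]
```

```bash
python3 -m inch '[[[0,0,0],[0,0,-10],-1],[[0,0,0],[0,0,-30],-1],[[0,0,0],[10,3,-50],-1],[[0,0,0],[28,10,-65],-1],[[0,0,0],[50,18,-70],-1],[[0,0,0],[74,28,-70],-1],[[0,0,0],[98,42,-70],-1],[[0,0,0],[116,60,-70],-1],[[0,0,0],[127,82,-70],-1],[[0,0,0],[130,107,-70],-1],[[0,0,0],[128,132,-70],-1],[[0,0,0],[126,158,-70],-1],[[0,0,0],[123,184,-70],-1],[[0,0,0],[120,210,-70],-1],[[0,0,0],[118,235,-70],-1],[[0,0,0],[116,258,-70],-1],[[0,0,0],[115,272,-70],-1],[[0,0,0],[115,277,-70],-1],[[0,0,0],[115,277,-70],-1],[[0,0,0],[115,277,-70],-1]]'
python3 - <<'E'
from see import *
st(); c=cap('scene'); print(items(c)); plan([*hw(-106,0),65],80.65)
W=world(c); H=W[...,2]; m=(H>60)&(H<160)&(np.hypot(W[...,0]-480,W[...,1]+40)<40)&(W[...,0]<520)&(c['img'].mean(-1)>80); Q=W[m]; print(m.sum(), np.percentile(Q,[2,50,98],axis=0).round(0) if m.sum() else '')
E
```

```text
clock: 19.53
position: [479.6, -40.1, 115.2]
tcp_rot: [0.081, 0.997, -0.0, 0.0]
force: [-0.3, -0.1, -2.6]
gripper_width: 0.636
gripper_force: 64.1
t19.5 p [479.6 -40.1 115.2] yhead 80.7 F [-0.3 -0.1 -2.6] w 0.636 gf 64.1 q [-0.22  0.44  2.02 -0.    0.69 -1.63]
[(379, 194, 30, 73, 433), (482, 107, 36, 97, 312), (684, -316, 22, 96, 226), (669, -77, 223, 95, 2227)]
turn [-0.0, 0.001, 0.0] shift [-0.7, 0.8, 50.0]
336 [[454. -67.  90.]
 [482. -43. 138.]
 [505. -12. 144.]]
```

```bash
python3 -m inch '[[[0,0,0],[-0.5,0.5,15],-1],[[0,0,0],[-0.5,0.5,30],-1],[[0,0,0],[-0.5,0.5,41],-1],[[0,0,0],[-0.5,0.5,46],-1],[[0,0,0],[-0.5,0.5,48],-1],[[0,0,0],[-0.5,0.5,49.5],-1],[[0,0,0],[-0.5,0.5,50.5],-1],[[0,0,0],[-0.5,0.5,50.5],-1]]'
python3 -m inch '[[[0,0,0],[0,0,0],0.9],[[0,0,0],[0,0,0],0.9],[[0,0,0],[0,0,0],0.9],[[0,0,0],[0,0,0],0.9],[[0,0,0],[0,0,0],0.9],[[0,0,0],[0,0,-20],0.9],[[0,0,0],[0,0,-50],0.9],[[0,0,0],[0,0,-90],0.9],[[0,0,0],[0,0,-130],0.9],[[0,0,0],[0,0,-165],0.9],[[0,0,0],[0,0,-180],0.5],[[0,0,0],[0,0,-180],0]]'
python3 - <<'E'
from h import *
st()
c=cap('scene')
W=world(c); H=W[...,2]; m=(H>83)&(H<112)&(np.hypot(W[...,0]-480,W[...,1]+40)<40)&(W[...,0]<520); Q=W[m]; print(m.sum(),Q.max(0) if m.sum() else '',cv2.minEnclosingCircle(Q[:,:2].astype(np.float32)))
k=hw(50*np.cos(np.radians(-60)),50*np.sin(np.radians(-60))); print(k); plan([*k,235],20.65)
E
```

```text
clock: 20.25
position: [480.5, -39.8, 65.2]
tcp_rot: [0.081, 0.997, -0.0, 0.001]
force: [-1.7, -0.3, 4.2]
gripper_width: 0.637
gripper_force: 64.8
clock: 21.25
position: [481.2, -39.5, 247.7]
tcp_rot: [0.081, 0.997, -0.0, 0.003]
force: [-0.3, 0.6, 0.5]
gripper_width: 0.695
gripper_force: 0.0
t21.2 p [481.2 -39.5 247.7] yhead 80.7 F [-0.3  0.6  0.5] w 0.695 gf 0.0 q [-0.22  0.25  1.86  0.    1.02 -1.63]
292 [503.37792246 -11.77447155  94.74917446] ((476.776611328125, -38.665653228759766), 30.736352920532227)
[ 602.63291902 -103.78760698]
turn [0.002, 0.003, 1.048] shift [-131.0, -43.7, 10.9]
```

Tin placed (top at ~91). I'll index to hole 2 with a tangential grasp of the knob.

```bash
python3 -m inch '[[[0,0,0.1],[-15,-5,0],0],[[0,0,0.2],[-35,-12,0],0],[[0,0,0.3],[-57,-19,0],0],[[0,0,0.4],[-79,-26,0],0],[[0,0,0.5],[-100,-33,5],0],[[0,0,0.6],[-118,-39,9],0],[[0,0,0.7],[-128,-43,11],0],[[0,0,0.8],[-131,-43.7,11],0],[[0,0,0.9],[-131,-43.7,11],0],[[0,0,1],[-131,-43.7,11],0],[[0,0,1.048],[-131,-43.7,11],0],[[0,0,1.048],[-131,-43.7,11],0],[[0,0,1.048],[-131,-43.7,11],0]]'
python3 - <<'E'
from knob import *
st(); plan([602.8,-103.8,169],20.65); knob()
E
```

```text
clock: 22.38
position: [601.9, -103.7, 231.6]
tcp_rot: [0.568, 0.823, -0.0, -0.001]
force: [0.1, 0.4, -0.9]
gripper_width: 0.505
gripper_force: 0.0
t22.4 p [ 601.9 -103.7  231.6] yhead 20.7 F [ 0.1  0.4 -0.9] w 0.505 gf 0.0 q [-0.28  0.46  1.58  0.    1.11 -0.64]
turn [-0.002, -0.001, 0.001] shift [-0.6, 0.9, 62.6]
scene knob [ 603.7 -103. ] top 192.0 140 carousel deg 61.5
top hidden 0
```

```bash
python3 -m inch '[[[0,0,0],[-0.5,1,20],0],[[0,0,0],[-0.5,1,45],0],[[0,0,0],[-0.5,1,60],0],[[0,0,0],[-0.5,1,62.5],0],[[0,0,0],[-0.5,1,62.5],-1],[[0,0,0],[-0.5,1,62.5],-1],[[0,0,0],[-0.5,1,62.5],-1],[[0,0,0],[-0.5,1,62.5],-1],[[0,0,0],[-0.5,1,62.5],-1],[[0,0,0],[-0.5,1,62.5],-1],[[0,0,0],[-0.5,1,62.5],-1]]'
python3 - <<'E'
from h import *
st(); arc(-69.35,-9.35,12)
E
python3 -m inch '[[[0,0,0],[0,0,-4],-1],[[0,0,0],[0,0,-8],-1],[[0,0,0],[0,0,-13],-1],[[0,0,0],[0,0,-13.5],-1],[[0,0,0],[0,0,-13.5],-1]]'
```

```text
clock: 23.4
position: [603.5, -103.8, 170.8]
tcp_rot: [0.569, 0.822, 0.0, 0.0]
force: [2.1, 2.7, -6.4]
gripper_width: 0.301
gripper_force: 59.3
t23.4 p [ 603.5 -103.8  170.8] yhead 20.6 F [ 2.1  2.7 -6.4] w 0.301 gf 59.3 q [-0.28  0.52  1.64  0.    0.97 -0.64]
-0.087 [0.2, 4.4, 0.0]
-0.175 [0.8, 8.7, 0.0]
-0.262 [1.7, 12.9, 0.0]
-0.349 [3.0, 17.1, 0.0]
-0.436 [4.7, 21.1, 0.0]
-0.524 [6.7, 25.0, 0.0]
-0.611 [9.1, 28.7, 0.0]
-0.698 [11.7, 32.1, 0.0]
-0.785 [14.7, 35.4, 0.0]
-0.873 [17.9, 38.3, 0.0]
-0.96 [21.3, 41.0, 0.0]
-1.047 [25.0, 43.3, 0.0]
clock: 23.82
position: [603.3, -103.8, 184.3]
tcp_rot: [0.569, 0.822, 0.0, 0.0]
force: [2.5, 1.7, -9.1]
gripper_width: 0.302
gripper_force: 59.6
```

```bash
python3 -m inch '[[[0,0,-0.04],[0.1,2.2,0],-1],[[0,0,-0.087],[0.2,4.4,0],-1],[[0,0,-0.175],[0.8,8.7,0],-1],[[0,0,-0.262],[1.7,12.9,0],-1],[[0,0,-0.349],[3,17.1,0],-1],[[0,0,-0.436],[4.7,21.1,0],-1],[[0,0,-0.524],[6.7,25,0],-1],[[0,0,-0.611],[9,28.7,0],-1],[[0,0,-0.698],[11.7,32.1,0],-1],[[0,0,-0.785],[14.6,35.4,0],-1],[[0,0,-0.873],[17.9,38.3,0],-1],[[0,0,-0.96],[21.3,41,0],-1],[[0,0,-1],[23.2,42.2,0],-1],[[0,0,-1.047],[25,43.3,0],-1],[[0,0,-1.047],[25,43.3,0],-1],[[0,0,-1.047],[25,43.3,2],-1],[[0,0,-1.047],[25,43.3,4],-1],[[0,0,-1.047],[25,43.3,6],-1],[[0,0,-1.047],[25,43.3,6],-1]]'
python3 -c "
from h import *
st(); print(hw(50,0))"
```

```text
clock: 25.4
position: [634.7, -65.0, 177.5]
tcp_rot: [0.082, 0.997, 0.0, -0.001]
force: [-1.3, 4.8, -8.0]
gripper_width: 0.303
gripper_force: 59.9
t25.4 p [634.7 -65.  177.5] yhead 80.6 F [-1.3  4.8 -8. ] w 0.303 gf 59.9 q [-0.21  0.55  1.57  0.    1.02 -1.61]
[634.33571574 -65.12324768]
```

```bash
python3 -m inch '[[[0,0,0],[0,0,3],-1],[[0,0,0],[0,0,6],-1],[[0,0,0],[0,0,7],-1],[[0,0,0],[0,0,7],-1]]'
python3 -m inch '[[[0,0,0],[0,0,0],0],[[0,0,0],[0,0,0],0],[[0,0,0],[0,0,0],0],[[0,0,0],[0,0,0],0],[[0,0,0],[0,0,-15],0],[[0,0,0],[0,0,-40],0],[[0,0,0],[0,0,-70],0],[[0,0,0],[0,0,-80],0],[[0,0,0],[0,0,-80],0]]'
python3 - <<'E'
from knob import *
st(); knob(); print(items(cap('scene')),items(cap('top')))
plan([382,194,180],80.65)
E
```

```text
clock: 25.73
position: [634.8, -65.0, 170.9]
tcp_rot: [0.082, 0.997, 0.0, -0.0]
force: [-1.5, 5.7, -7.2]
gripper_width: 0.3
gripper_force: 60.1
clock: 26.48
position: [636.1, -65.6, 254.3]
tcp_rot: [0.082, 0.997, -0.0, 0.003]
force: [-0.2, 0.0, -0.6]
gripper_width: 0.5
gripper_force: 0.0
t26.5 p [636.1 -65.6 254.3] yhead 80.6 F [-0.2  0.  -0.6] w 0.500 gf 0.0 q [-0.21  0.48  1.48 -0.    1.18 -1.61]
scene knob [633.2 -63.7] top 191.8 169 carousel deg 121.4
top hidden 0
[(380, 194, 31, 73, 430), (480, 107, 37, 97, 309), (687, -315, 21, 95, 225), (670, -76, 224, 95, 2235)] [(370, 334, 25, 57, 196)]
turn [0.0, -0.002, -0.001] shift [291.4, 214.5, 70.2]
```

```bash
python3 -m inch '[[[0,0,0],[15,11,0],0.5],[[0,0,0],[36,26,0],1],[[0,0,0],[60,44,0],1],[[0,0,0],[84,62,0],1],[[0,0,0],[108,79,0],1],[[0,0,0],[132,97,0],1],[[0,0,0],[156,115,0],1],[[0,0,0],[180,132,5],1],[[0,0,0],[204,150,15],1],[[0,0,0],[228,168,30],1],[[0,0,0],[252,186,45],1],[[0,0,0],[274,202,60],1],[[0,0,0],[287,211,70],1],[[0,0,0],[291.4,214.5,70],1],[[0,0,0],[291.4,214.5,70],1],[[0,0,0],[291.4,214.5,70],1]]'
python3 - <<'E'
from see import *
st(); print(items(cap('scene'))); plan([381,194,45],80.65)
E
```

```text
clock: 28.02
position: [383.2, 193.9, 181.3]
tcp_rot: [0.082, 0.997, 0.0, 0.0]
force: [0.1, 0.3, -0.6]
gripper_width: 0.999
gripper_force: 0.0
t28.0 p [383.2 193.9 181.3] yhead 80.6 F [ 0.1  0.3 -0.6] w 0.999 gf 0.0 q [ 0.31  0.27  2.06 -0.    0.81 -1.09]
[(380, 192, 31, 73, 429), (371, 330, 24, 58, 130), (481, 108, 37, 97, 319), (684, -316, 22, 95, 232), (670, -77, 223, 96, 2239)]
turn [0.0, 0.001, -0.001] shift [2.7, -0.1, 136.5]
```

```bash
python3 -m inch '[[[0,0,0],[2.5,-0.1,30],1],[[0,0,0],[2.5,-0.1,60],1],[[0,0,0],[2.5,-0.1,90],1],[[0,0,0],[2.5,-0.1,118],1],[[0,0,0],[2.5,-0.1,133],1],[[0,0,0],[2.5,-0.1,136],1],[[0,0,0],[2.5,-0.1,136],-1],[[0,0,0],[2.5,-0.1,136],-1],[[0,0,0],[2.5,-0.1,136],-1],[[0,0,0],[2.5,-0.1,136],-1],[[0,0,0],[2.5,-0.1,136],-1],[[0,0,0],[2.5,-0.1,136],-1],[[0,0,0],[2.5,-0.1,136],-1],[[0,0,0],[2.5,-0.1,136],-1],[[0,0,0],[2.5,-0.1,136],-1]]'
python3 - <<'E'
from h import *
st(); plan([*hw(-106,0),120],80.65)
E
```

```text
clock: 29.32
position: [381.0, 194.2, 46.7]
tcp_rot: [0.082, 0.997, 0.0, 0.001]
force: [-0.0, -3.8, 6.4]
gripper_width: 0.641
gripper_force: 61.8
t29.3 p [381.  194.2  46.7] yhead 80.6 F [-0.  -3.8  6.4] w 0.641 gf 61.8 q [ 0.32  0.52  2.2  -0.    0.43 -1.09]
turn [0.001, 0.003, -0.0] shift [-136.4, -214.6, -73.2]
```

```bash
python3 -m inch '[[[0,0,0],[0,0,-10],-1],[[0,0,0],[0,0,-32],-1],[[0,0,0],[0,0,-60],-1],[[0,0,0],[0,0,-90],-1],[[0,0,0],[-8,-12,-112],-1],[[0,0,0],[-24,-36,-117],-1],[[0,0,0],[-39,-58,-117],-1],[[0,0,0],[-49,-82,-117],-1],[[0,0,0],[-59,-106,-117],-1],[[0,0,0],[-68,-130,-117],-1],[[0,0,0],[-78,-153,-117],-1],[[0,0,0],[-95,-172,-117],-1],[[0,0,0],[-112,-190,-117],-1],[[0,0,0],[-127,-205,-115],-1],[[0,0,0],[-135,-213,-95],-1],[[0,0,0],[-136.4,-214.6,-75],-1],[[0,0,0],[-136.4,-214.6,-70],-1],[[0,0,0],[-136.4,-214.6,-70],-1],[[0,0,0],[-136.4,-214.6,-70],-1]]'
python3 - <<'E'
from see import *
st(); c=cap('scene'); print(items(c)); plan([*hw(-106,0),65],80.65)
W=world(c); H=W[...,2]; m=(H>60)&(H<160)&(np.hypot(W[...,0]-480,W[...,1]+40)<40)&(W[...,0]<520)&(c['img'].mean(-1)>80); Q=W[m]; print(m.sum(), np.percentile(Q,[2,50,98],axis=0).round(0) if m.sum() else '')
E
```

```text
clock: 30.9
position: [479.7, -39.5, 116.1]
tcp_rot: [0.082, 0.997, 0.0, 0.0]
force: [-0.9, 0.8, -2.1]
gripper_width: 0.636
gripper_force: 64.0
t30.9 p [479.7 -39.5 116.1] yhead 80.6 F [-0.9  0.8 -2.1] w 0.636 gf 64.0 q [-0.22  0.44  2.01  0.    0.69 -1.63]
[(372, 331, 24, 57, 119), (481, 107, 37, 97, 321), (683, -317, 22, 95, 228), (671, -76, 223, 96, 2249)]
turn [0.0, 0.001, -0.0] shift [-0.5, -0.3, 51.4]
338 [[454. -71.  93.]
 [482. -43. 139.]
 [506. -11. 146.]]
```

```bash
python3 -m inch '[[[0,0,0],[-0.5,0,15],-1],[[0,0,0],[-0.5,0,30],-1],[[0,0,0],[-0.5,0,41],-1],[[0,0,0],[-0.5,0,46],-1],[[0,0,0],[-0.5,0,49],-1],[[0,0,0],[-0.5,0,51],-1],[[0,0,0],[-0.5,0,52],-1],[[0,0,0],[-0.5,0,52],-1]]'
python3 -m inch '[[[0,0,0],[0,0,0],0.9],[[0,0,0],[0,0,0],0.9],[[0,0,0],[0,0,0],0.9],[[0,0,0],[0,0,0],0.9],[[0,0,0],[0,0,0],0.9],[[0,0,0],[0,0,-20],0.9],[[0,0,0],[0,0,-50],0.9],[[0,0,0],[0,0,-90],0.9],[[0,0,0],[0,0,-130],0.9],[[0,0,0],[0,0,-165],0.9],[[0,0,0],[0,0,-180],0.5],[[0,0,0],[0,0,-180],0]]'
python3 - <<'E'
from h import *
st()
c=cap('scene')
W=world(c); H=W[...,2]; m=(H>83)&(H<112)&(np.hypot(W[...,0]-480,W[...,1]+40)<40)&(W[...,0]<520); Q=W[m]; print(m.sum(),Q.max(0) if m.sum() else '',cv2.minEnclosingCircle(Q[:,:2].astype(np.float32)))
plan([*hw(50,0),235],-9.35)
E
```

```text
clock: 31.62
position: [480.5, -39.7, 64.7]
tcp_rot: [0.082, 0.997, -0.0, 0.001]
force: [-3.4, 0.7, 11.1]
gripper_width: 0.637
gripper_force: 65.6
clock: 32.62
position: [481.3, -40.0, 246.7]
tcp_rot: [0.082, 0.997, -0.0, 0.003]
force: [-1.3, 0.2, -0.2]
gripper_width: 0.691
gripper_force: 0.0
t32.6 p [481.3 -40.  246.7] yhead 80.6 F [-1.3  0.2 -0.2] w 0.691 gf 0.0 q [-0.22  0.25  1.86  0.    1.02 -1.63]
292 [503.34342601 -11.9880741   96.70710835] ((477.3839111328125, -39.039833068847656), 30.050758361816406)
turn [0.003, 0.003, 1.57] shift [-155.8, 0.1, 10.0]
```

```bash
python3 -m inch '[[[0,0,0.1],[-15,0,0],0],[[0,0,0.2],[-37,0,0],0],[[0,0,0.3],[-62,0,0],0],[[0,0,0.4],[-87,0,0],0],[[0,0,0.5],[-112,0,4],0],[[0,0,0.523],[-136,0,8],0],[[0,0,0.523],[-150,0,10],0],[[0,0,0.523],[-155.8,0,10],0],[[0,0,0.523],[-155.8,0,10],0],[[0,0,0.523],[-155.8,0,10],0]]'
python3 - <<'E'
from knob import *
st(); plan([634.6,-65,169],50.65); knob()
E
```

```text
clock: 33.5
position: [633.1, -65.1, 232.0]
tcp_rot: [0.337, 0.942, -0.0, -0.001]
force: [-0.3, -0.1, -1.1]
gripper_width: 0.502
gripper_force: 0.0
t33.5 p [633.1 -65.1 232. ] yhead 50.7 F [-0.3 -0.1 -1.1] w 0.502 gf 0.0 q [-0.21  0.5   1.51  0.    1.14 -1.09]
turn [-0.001, -0.002, 0.0] shift [-1.2, 1.1, 63.0]
scene knob [633.9 -64.9] top 191.5 171 carousel deg 120.1
top hidden 0
```

```bash
python3 -m inch '[[[0,0,0],[-0.7,0.7,20],0],[[0,0,0],[-0.7,0.7,45],0],[[0,0,0],[-0.7,0.7,60],0],[[0,0,0],[-0.7,0.7,63],0],[[0,0,0],[-0.7,0.7,63],-1],[[0,0,0],[-0.7,0.7,63],-1],[[0,0,0],[-0.7,0.7,63],-1],[[0,0,0],[-0.7,0.7,63],-1],[[0,0,0],[-0.7,0.7,63],-1],[[0,0,0],[-0.7,0.7,63],-1],[[0,0,0],[-0.7,0.7,63],-1]]'
python3 - <<'E'
from h import *
st(); arc(-9.35,50.65,12)
E
python3 -m inch '[[[0,0,0],[0,0,-4],-1],[[0,0,0],[0,0,-8],-1],[[0,0,0],[0,0,-13],-1],[[0,0,0],[0,0,-13.5],-1],[[0,0,0],[0,0,-13.5],-1]]'
```

```text
clock: 34.52
position: [634.8, -65.0, 170.6]
tcp_rot: [0.337, 0.942, 0.0, 0.0]
force: [-4.8, 2.7, 0.6]
gripper_width: 0.303
gripper_force: 59.7
t34.5 p [634.8 -65.  170.6] yhead 50.7 F [-4.8  2.7  0.6] w 0.303 gf 59.7 q [-0.21  0.56  1.58  0.    1.01 -1.09]
-0.087 [2.3, 3.7, 0.0]
-0.175 [5.0, 7.1, 0.0]
-0.262 [7.9, 10.4, 0.0]
-0.349 [11.2, 13.3, 0.0]
-0.436 [14.6, 16.0, 0.0]
-0.524 [18.3, 18.3, 0.0]
-0.611 [22.2, 20.3, 0.0]
-0.698 [26.2, 22.0, 0.0]
-0.785 [30.4, 23.3, 0.0]
-0.873 [34.6, 24.2, 0.0]
-0.96 [38.9, 24.8, 0.0]
-1.047 [43.3, 25.0, 0.0]
clock: 34.93
position: [634.7, -64.9, 183.5]
tcp_rot: [0.337, 0.942, 0.0, -0.0]
force: [-2.0, 3.1, -10.3]
gripper_width: 0.301
gripper_force: 59.5
```

```bash
python3 -m inch '[[[0,0,-0.04],[1.1,1.9,0],-1],[[0,0,-0.087],[2.3,3.7,0],-1],[[0,0,-0.175],[5,7.1,0],-1],[[0,0,-0.262],[7.9,10.4,0],-1],[[0,0,-0.349],[11.2,13.3,0],-1],[[0,0,-0.436],[14.6,16,0],-1],[[0,0,-0.524],[18.3,18.3,0],-1],[[0,0,-0.611],[22.2,20.3,0],-1],[[0,0,-0.698],[26.2,22,0],-1],[[0,0,-0.785],[30.4,23.3,0],-1],[[0,0,-0.873],[34.6,24.2,0],-1],[[0,0,-0.96],[38.9,24.8,0],-1],[[0,0,-1],[41.1,24.9,0],-1],[[0,0,-1.047],[43.3,25,0],-1],[[0,0,-1.047],[43.3,25,0],-1],[[0,0,-1.047],[43.3,25,2],-1],[[0,0,-1.047],[43.3,25,4],-1],[[0,0,-1.047],[43.3,25,6],-1],[[0,0,-1.047],[43.3,25,6],-1]]'
python3 -c "
from h import *
st(); print(hw(25,43.3))"
```

```text
clock: 36.52
position: [617.1, -18.4, 177.0]
tcp_rot: [-0.179, 0.984, 0.0, -0.0]
force: [-4.1, 0.7, -6.9]
gripper_width: 0.304
gripper_force: 59.9
t36.5 p [617.1 -18.4 177. ] yhead 110.6 F [-4.1  0.7 -6.9] w 0.304 gf 59.9 q [-0.14  0.52  1.62  0.    1.   -2.07]
[616.70259036 -18.33689401]
```

```bash
python3 -m inch '[[[0,0,0],[0,0,3],-1],[[0,0,0],[0,0,6],-1],[[0,0,0],[0,0,7],-1],[[0,0,0],[0,0,7],-1]]'
python3 -m inch '[[[0,0,0],[0,0,0],0],[[0,0,0],[0,0,0],0],[[0,0,0],[0,0,0],0],[[0,0,0],[0,0,0],0],[[0,0,0],[0,0,-15],0],[[0,0,0],[0,0,-40],0],[[0,0,0],[0,0,-70],0],[[0,0,0],[0,0,-80],0],[[0,0,0],[0,0,-80],0]]'
python3 - <<'E'
from knob import *
st(); knob(); print(items(cap('scene')))
print(hw(-130,145)); plan([*hw(-130,145),200],80.65)
c=cap('scene','s3.png'); W=world(c); H=W[...,2]; m=(H>125)&(H<145)&(np.hypot(W[...,0]-481,W[...,1]-107)<45); Q=W[m].astype(np.float32); print(m.sum(),Q.mean(0),cv2.minAreaRect(Q[:,:2]),Q.max(0))
E
```

```text
clock: 36.85
position: [617.3, -18.5, 170.8]
tcp_rot: [-0.179, 0.984, -0.0, 0.0]
force: [-4.5, 0.9, -6.0]
gripper_width: 0.301
gripper_force: 60.2
clock: 37.6
position: [618.4, -18.5, 253.8]
tcp_rot: [-0.179, 0.984, -0.001, 0.003]
force: [-0.3, 0.3, -0.4]
gripper_width: 0.5
gripper_force: 0.0
t37.6 p [618.4 -18.5 253.8] yhead 110.6 F [-0.3  0.3 -0.4] w 0.500 gf 0.0 q [-0.14  0.45  1.53  0.    1.15 -2.07]
scene knob [616.9 -18.6] top 192.5 152 carousel deg 179.6
top hidden 0
[(486, 107, 34, 97, 307), (685, -315, 22, 95, 228), (673, -77, 222, 95, 2231)]
[480.28455735 107.19401959]
turn [0.0, -0.001, 0.523] shift [83.5, 165.5, 49.6]Traceback (most recent call last):
  File "<stdin>", line 4, in <module>
cv2.error: OpenCV(4.12.0) /io/opencv/modules/imgproc/src/convhull.cpp:143: error: (-215:Assertion failed) total >= 0 && (depth == CV_32F || depth == CV_32S) in function 'convexHull'
```

```bash
python3 -m inch '[[[0,0,0.1],[10,20,0],0],[[0,0,0.2],[22,43,0],0],[[0,0,0.3],[34,68,5],0],[[0,0,0.4],[46,92,15],0],[[0,0,0.5],[58,116,25],0],[[0,0,0.523],[70,140,38],0],[[0,0,0.523],[79,158,48],0],[[0,0,0.523],[83,165.5,49.6],0],[[0,0,0.523],[83,165.5,49.6],0],[[0,0,0.523],[83,165.5,49.6],0]]'
python3 - <<'E'
from knob import *
st(); knob(); plan([481,107.3,122],80.65)
c=cap('scene','s4.png'); t=cap('top','t4.png')
W=world(c); H=W[...,2]; m=(H>129)&(H<142)&(np.hypot(W[...,0]-481,W[...,1]-107)<35); Q=W[m].astype(np.float32); print(m.sum(),Q.mean(0) if m.sum() else '', cv2.minAreaRect(Q[:,:2].copy()) if m.sum()>5 else '')
cv2.imwrite('pics/c4.png',np.vstack([cv2.resize(c['img'][150:270,230:470],None,fx=2.5,fy=2.5),cv2.resize(t['img'][180:300,240:480],None,fx=2.5,fy=2.5)])[:600])
E
```

```text
clock: 38.63
position: [481.9, 107.2, 201.0]
tcp_rot: [0.081, 0.997, -0.0, 0.0]
force: [0.4, -0.2, 0.4]
gripper_width: 0.502
gripper_force: 0.0
t38.6 p [481.9 107.2 201. ] yhead 80.7 F [ 0.4 -0.2  0.4] w 0.502 gf 0.0 q [ 0.09  0.33  1.89 -0.    0.92 -1.32]
scene knob [616.1 -19. ] top 191.5 152 carousel deg 180.0
top knob [614.  -16.9] top 193.3 77 carousel deg 183.5
turn [0.0, 0.001, -0.0] shift [1.5, 0.3, 79.3]
105 [482.50388 107.62101 135.68132] ((480.26885986328125, 107.00545501708984), (14.920767784118652, 47.04515838623047), 81.12015533447266)
```

View pics/c4.png

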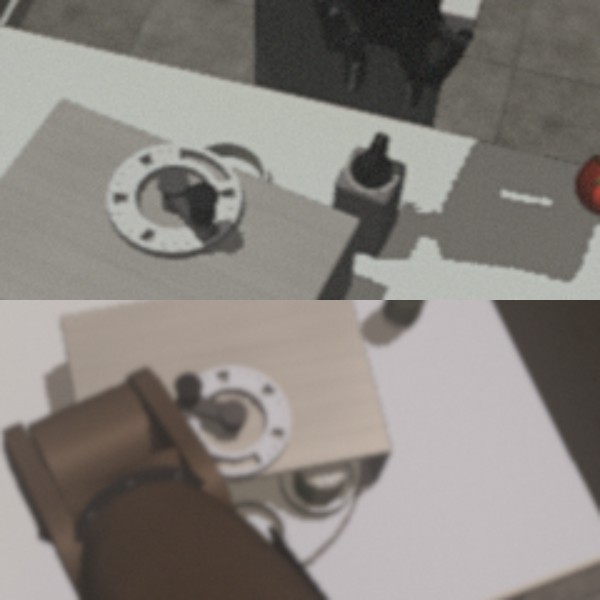

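The front bay is empty at (265,525), a tin stands upright in its cup under the hood edge at (320,485), and the knob is down on its bush at (200,195). The switch is at (375,165) in its off position. Switch next.

```bash
python3 -m inch '[[[0,0,0],[1.5,0,25],0],[[0,0,0],[1.5,0,55],0],[[0,0,0],[1.5,0,75],0],[[0,0,0],[1.5,0,79],0],[[0,0,0],[1.5,0,79],-0.5],[[0,0,0],[1.5,0,79],-1],[[0,0,0],[1.5,0,79],-1],[[0,0,0],[1.5,0,79],-1],[[0,0,0],[1.5,0,79],-1],[[0,0,0],[1.5,0,79],-1],[[0,0,0],[1.5,0,79],-1],[[0,0,0],[1.5,0,79],-1]]'
python3 -c "
from h import *
st()"
```

```text
clock: 39.83
position: [480.6, 107.5, 123.2]
tcp_rot: [0.081, 0.997, 0.0, 0.001]
force: [0.2, -0.8, 7.1]
gripper_width: 0.102
gripper_force: 60.9
t39.8 p [480.6 107.5 123.2] yhead 80.7 F [ 0.2 -0.8  7.1] w 0.102 gf 60.9 q [ 0.09  0.44  1.98 -0.    0.72 -1.32]
```

```bash
python3 -m inch '[[[0,0,0.1],[0,0,0],-1],[[0,0,0.2],[0,0,0],-1],[[0,0,0.3],[0,0,0],-1],[[0,0,0.4],[0,0,0],-1],[[0,0,0.5],[0,0,0],-1],[[0,0,0.6],[0,0,0],-1],[[0,0,0.7],[0,0,0],-1],[[0,0,0.8],[0,0,0],-1],[[0,0,0.9],[0,0,0],-1],[[0,0,1],[0,0,0],-1],[[0,0,1.1],[0,0,0],-1],[[0,0,1.18],[0,0,0],-1],[[0,0,1.18],[0,0,0],-1]]'
python3 -c "
from h import *
st(); print(obs()['moment'])"
python3 -m inch '[[[0,0,0],[0,0,0],0],[[0,0,0],[0,0,0],0],[[0,0,0],[0,0,0],0],[[0,0,0],[0,0,0],0],[[0,0,0],[0,0,-15],0],[[0,0,0],[0,0,-45],0],[[0,0,0],[0,0,-75],0],[[0,0,0],[0,0,-80],0],[[0,0,0],[0,0,-80],0]]'
python3 - <<'E'
from knob import *
st(); knob()
c=cap('scene','s5.png'); 
W=world(c); H=W[...,2]; m=(H>129)&(H<142)&(np.hypot(W[...,0]-481,W[...,1]-107)<35); Q=W[m].astype(np.float32); print(m.sum(), cv2.minAreaRect(Q[:,:2].copy()) if m.sum()>5 else '')
E
```

```text
clock: 40.92
position: [481.2, 107.7, 123.9]
tcp_rot: [0.624, 0.781, 0.002, 0.002]
force: [0.1, 1.2, 15.4]
gripper_width: 0.0
gripper_force: 7.9
t40.9 p [481.2 107.7 123.9] yhead 12.8 F [ 0.1  1.2 15.4] w 0.000 gf 7.9 q [ 0.09  0.44  1.98  0.    0.72 -0.14]
[ 0.02616184 -0.07752481  0.02166975]
clock: 41.67
position: [480.2, 107.7, 203.6]
tcp_rot: [0.622, 0.783, 0.001, 0.001]
force: [-0.3, 0.7, -0.3]
gripper_width: 0.501
gripper_force: 0.0
t41.7 p [480.2 107.7 203.6] yhead 13.1 F [-0.3  0.7 -0.3] w 0.501 gf 0.0 q [ 0.09  0.32  1.9   0.    0.92 -0.14]
scene knob [617.7 -20.2] top 191.9 148 carousel deg 177.8
top knob [614.  -16.7] top 193.4 75 carousel deg 183.6
103 ((480.5509338378906, 107.44851684570312), (14.855114936828613, 48.60953140258789), 80.59783172607422)
```

```bash
python3 - <<'E'
import cv2
from h import *
c=cv2.imread('pics/s5.png'); p=c[165:255,330:430]; t=cap('top'); 
cv2.imwrite('pics/c5.png',cv2.resize(p,None,fx=6,fy=6,interpolation=cv2.INTER_CUBIC))
C=cap('scene'); W=world(C)
g=C['img'].mean(-1)
for v in range(196,226,2): print(v,[ (int(W[v,u,0]) ,int(W[v,u,1]),int(W[v,u,2])) if W[v,u,2]>95 else '-' for u in range(368,392,4)])
E
```

```text
196 ['-', '-', '-', (506, 106, 216), (507, 115, 221), '-']
198 ['-', '-', '-', '-', '-', '-']
200 ['-', '-', '-', '-', '-', '-']
202 ['-', '-', '-', '-', '-', '-']
204 ['-', '-', '-', (464, 103, 137), (460, 112, 136), '-']
206 ['-', '-', '-', (470, 105, 138), (468, 114, 139), '-']
208 ['-', '-', '-', (475, 106, 136), (468, 115, 131), '-']
210 ['-', (458, 85, 101), (457, 95, 102), (481, 108, 137), (468, 115, 124), '-']
212 ['-', (466, 87, 103), (490, 100, 137), (488, 109, 139), (465, 116, 112), '-']
214 ['-', (478, 90, 111), (498, 102, 140), (492, 110, 136), (469, 117, 110), (457, 125, 99)]
216 [(478, 81, 100), (483, 91, 109), (501, 103, 137), (494, 111, 131), (471, 118, 105), (464, 127, 100)]
218 [(486, 82, 102), (492, 93, 114), (501, 104, 129), (490, 112, 118), (477, 120, 106), (471, 128, 101)]
220 [(490, 84, 100), (495, 94, 109), (498, 104, 118), (491, 112, 112), (487, 121, 110), (474, 129, 98)]
222 [(493, 85, 96), (495, 95, 102), (501, 105, 114), (495, 114, 110), (488, 122, 104), (482, 131, 100)]
224 [(499, 86, 96), (500, 96, 101), (500, 106, 105), (500, 115, 108), (489, 123, 99), (486, 132, 98)]
```

View pics/c5.png

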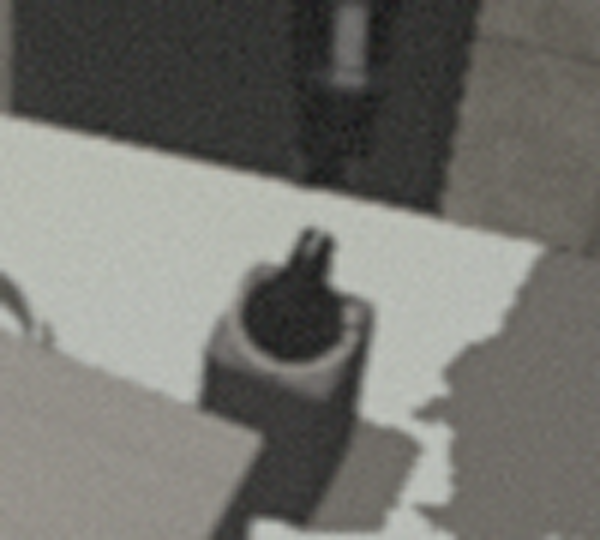

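The bar is still at off: its top at (315,245) in the crop still points along the housing's x axis, so the pads slipped. I'll push the bar's near end with shut fingers instead.

```bash
python3 -c "
from h import *
a=hw(-130,145)+[0.3,0.2]
f=lambda x,y:a+hw(x,y)-AX
plan([*f(-28,-28),175],-9.35)"
```

```text
turn [-0.002, 0.0, 0.391] shift [-15.6, -35.2, 25.9]
```

```bash
python3 -m inch '[[[0,0,0.1],[-5,-12,0],-1],[[0,0,0.2],[-11,-25,0],-1],[[0,0,0.3],[-15.6,-35,10],-1],[[0,0,0.391],[-15.6,-35,20],-1],[[0,0,0.391],[-15.6,-35,26],-1],[[0,0,0.391],[-15.6,-35,26],-1],[[0,0,0.391],[-15.6,-35,26],-1],[[0,0,0.391],[-15.6,-35,26],-1],[[0,0,0.391],[-15.6,-35,26],-1]]'
python3 - <<'E'
from knob import *
st(); knob()
a=hw(-130,145)+[0.3,0.2]
f=lambda x,y:a+hw(x,y)-AX
for y in(-28,-14,-4): plan([*f(-28,y),132],-9.35)
E
```

```text
clock: 42.67
position: [449.5, 84.6, 176.2]
tcp_rot: [0.762, 0.648, 0.0, 0.0]
force: [0.7, 0.4, -0.3]
gripper_width: 0.001
gripper_force: 0.0
t42.7 p [449.5  84.6 176.2] yhead -9.2 F [ 0.7  0.4 -0.3] w 0.001 gf 0.0 q [0.04 0.31 2.01 0.   0.82 0.2 ]
scene knob [616.6 -19.3] top 191.5 150 carousel deg 179.4
top knob [612.9 -17.4] top 193.6 73 carousel deg 184.2
turn [0.0, -0.0, 0.001] shift [-0.4, -0.9, 44.2]
turn [0.0, -0.0, 0.001] shift [13.6, -0.9, 44.2]
turn [0.0, -0.0, 0.001] shift [23.6, -0.9, 44.2]
```

```bash
python3 -m inch '[[[0,0,0],[0,-1,20],-1],[[0,0,0],[0,-1,38],-1],[[0,0,0],[0,-1,44],-1],[[0,0,0],[0,-1,44],-1],[[0,0,0],[0,-1,44],-1]]'
python3 -m inch '[[[0,0,0],[3,0,0],-1],[[0,0,0],[6,0,0],-1],[[0,0,0],[9,0,0],-1],[[0,0,0],[12,0,0],-1],[[0,0,0],[14,0,0],-1]]'
python3 -c "
from h import *
st()"
```

```text
clock: 43.18
position: [448.4, 84.6, 132.4]
tcp_rot: [0.762, 0.647, -0.0, -0.0]
force: [-0.0, -0.6, -0.1]
gripper_width: 0.003
gripper_force: 0.0
clock: 43.6
position: [450.6, 98.9, 132.3]
tcp_rot: [0.762, 0.647, 0.0, 0.0]
force: [-0.6, -0.9, 0.5]
gripper_width: 0.001
gripper_force: 0.0
t43.6 p [450.6  98.9 132.3] yhead -9.3 F [-0.6 -0.9  0.5] w 0.001 gf 0.0 q [0.07 0.39 2.04 0.   0.71 0.24]
```

```bash
for i in 1; do python3 -m inch '[[[0,0,0],[2,0,0],-1],[[0,0,0],[4,0,0],-1]]'; python3 -m inch '[[[0,0,0],[2,0,0],-1],[[0,0,0],[4,0,0],-1]]'; done | grep -E "position|force:"
python3 - <<'E'
from h import *
c=cap('scene','s6.png'); W=world(c); H=W[...,2]; m=(H>129)&(H<141)&(np.hypot(W[...,0]-481,W[...,1]-107)<30); Q=W[m].astype(np.float32); print(m.sum(), cv2.minAreaRect(Q[:,:2].copy()) if m.sum()>5 else '')
cv2.imwrite('pics/c6.png',cv2.resize(c['img'][145:255,320:440],None,fx=5,fy=5,interpolation=cv2.INTER_CUBIC))
E
```

```text
position: [451.2, 102.7, 132.1]
force: [0.5, -0.5, 0.5]
gripper_force: 0.0
position: [451.8, 106.5, 132.0]
force: [0.3, -0.1, 1.5]
gripper_force: 0.0
106 ((480.54638671875, 107.91511535644531), (14.236124038696289, 46.98780822753906), 80.99749755859375)
```

View pics/c6.png

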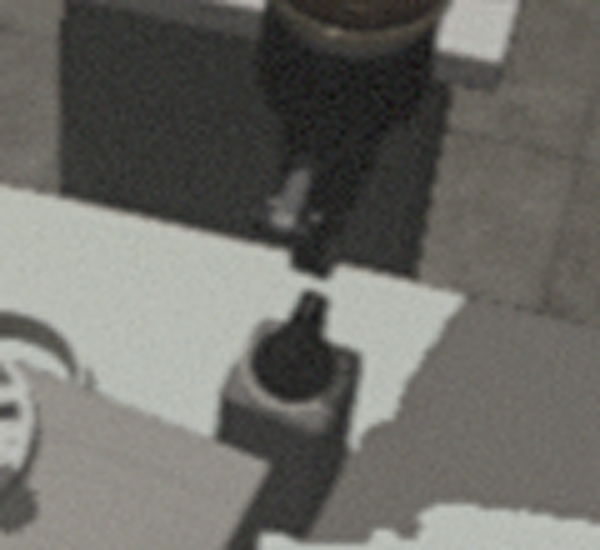

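The finger tip at (315,270) passed just in front of the bar's end at (315,300) without touching it. I'll back off, shift 12 mm towards the axis and push again.

```bash
python3 -m inch '[[[0,0,0],[-10,0,0],-1],[[0,0,0],[-22,0,0],-1],[[0,0,0],[-24,0,2],-1],[[0,0,0],[-24,7,4],-1],[[0,0,0],[-24,12,4],-1],[[0,0,0],[-24,12,4],-1],[[0,0,0],[-24,12,4],-1]]'
(python3 -m inch '[[[0,0,0],[3,0,0],-1],[[0,0,0],[6,0,0],-1],[[0,0,0],[9,0,0],-1],[[0,0,0],[12,0,0],-1]]'; python3 -m inch '[[[0,0,0],[3,0,0],-1],[[0,0,0],[6,0,0],-1]]'; python3 -m inch '[[[0,0,0],[2,0,0],-1],[[0,0,0],[5,0,0],-1]]';python3 -m inch '[[[0,0,0],[2,0,0],-1],[[0,0,0],[5,0,0],-1]]') | grep -E "position|force:"
cat > sw.py <<'E'
from h import *
c=cap('scene'); W=world(c); H=W[...,2]; m=(H>130)&(H<141)&(np.hypot(W[...,0]-481,W[...,1]-107)<30); Q=W[m].astype(np.float32); print(m.sum(), cv2.minAreaRect(Q[:,:2].copy()) if m.sum()>5 else '')
if m.sum()>10:
    q=Q[:,:2]-Q[:,:2].mean(0); v=np.linalg.svd(q,full_matrices=False)[2][0]; print('bar head rel. housing x: %.0f deg'%((np.degrees(np.arctan2(v[1],v[0]))+9.35+90)%180-90))
E
python3 sw.py
```

```text
clock: 44.57
position: [460.1, 80.8, 127.8]
tcp_rot: [0.762, 0.647, 0.0, -0.0]
force: [-0.4, -0.5, -1.0]
gripper_width: -0.001
gripper_force: 0.0
position: [461.6, 93.1, 128.1]
force: [-0.3, -0.2, -0.7]
gripper_force: 0.0
position: [462.6, 98.9, 128.0]
force: [0.7, 0.5, 0.1]
gripper_force: 0.0
position: [463.5, 103.6, 128.0]
force: [-0.0, -0.3, 0.6]
gripper_force: 0.0
position: [464.3, 108.5, 128.0]
force: [-0.5, -0.2, 0.7]
gripper_force: 0.0
86 ((483.604248046875, 107.177734375), (14.329919815063477, 41.27202224731445), 80.94290924072266)
bar head rel. housing x: -3 deg
```

```bash
python3 - <<'E'
from h import *
c=cap('scene','s7.png'); W=world(c); o=obs()['position']
print(o, proj(c,[*o]), proj(c,[o[0],o[1],o[2]-11]),proj(c,[480.5,107.3,137]))
for v in range(180,216,2): print(v,[ tuple(int(a) for a in W[v,u]) if W[v,u,2]>95 else '-' for u in range(370,396,4)])
cv2.imwrite('pics/c7.png',cv2.resize(c['img'][145:255,320:440],None,fx=5,fy=5,interpolation=cv2.INTER_CUBIC))
E
```

```text
[464.32409097 108.65549079 128.00441354] [[381.56342682 207.02498088]] [[381.13111273 209.87711601]] [[379.73310536 209.64684078]]
180 ['-', '-', (498, 96, 258), (498, 105, 261), (497, 113, 262), (479, 119, 245), (460, 126, 227)]
182 ['-', '-', (504, 97, 258), (498, 105, 254), (495, 113, 254), (483, 121, 243), (456, 127, 216)]
184 ['-', '-', (500, 97, 247), (504, 107, 254), (495, 114, 247), (480, 121, 234), (438, 125, 188)]
186 ['-', '-', (502, 98, 243), (506, 107, 250), (490, 114, 235), (485, 122, 233), '-']
188 ['-', '-', (506, 100, 242), (497, 107, 233), (488, 115, 226), (481, 122, 222), '-']
190 ['-', (502, 91, 227), (508, 100, 237), (476, 105, 203), (481, 114, 212), (479, 123, 212), '-']
192 ['-', (511, 93, 232), (514, 102, 237), (471, 105, 190), (478, 115, 201), '-', '-']
194 [(516, 85, 227), (521, 95, 237), (517, 103, 235), (511, 111, 231), (476, 115, 192), '-', '-']
196 ['-', (522, 95, 231), (520, 104, 232), (514, 112, 227), (478, 116, 188), '-', '-']
198 ['-', '-', (524, 105, 230), (511, 112, 218), (469, 116, 170), '-', '-']
200 ['-', '-', (465, 97, 151), (511, 113, 211), (471, 117, 166), '-', '-']
202 ['-', '-', (472, 99, 152), (477, 109, 163), (469, 117, 156), '-', '-']
204 ['-', '-', '-', (476, 110, 154), (470, 118, 150), '-', '-']
206 ['-', '-', '-', (470, 110, 140), '-', '-', '-']
208 ['-', '-', (476, 102, 137), (473, 111, 136), '-', '-', '-']
210 ['-', (455, 90, 99), (481, 103, 135), (478, 112, 135), '-', '-', '-']
212 ['-', (468, 92, 107), (487, 104, 135), (481, 113, 131), '-', '-', '-']
214 [(475, 84, 104), (474, 94, 107), (492, 106, 135), (480, 114, 122), (466, 122, 108), '-', '-']
```

View pics/c7.png

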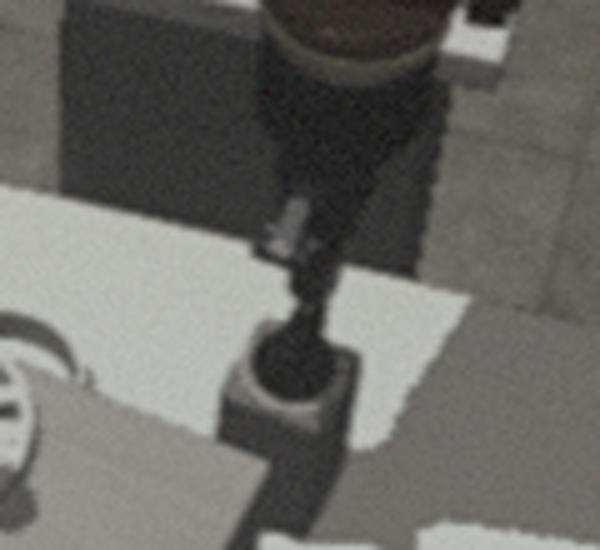

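The finger tip at (310,280) hangs just above the bar's top, so the tips really stand about 13 mm behind the reported TCP. I'll redo the push 24 mm lower.

```bash
python3 -m inch '[[[0,0,0],[0,0,-6],-1],[[0,0,0],[-12,0,-6],-1],[[0,0,0],[-25,0,-6],-1],[[0,0,0],[-28,0,0],-1],[[0,0,0],[-28,0,10],-1],[[0,0,0],[-28,0,18],-1],[[0,0,0],[-28,0,24],-1],[[0,0,0],[-28,0,24],-1]]'
(python3 -m inch '[[[0,0,0],[3,0,0],-1],[[0,0,0],[6,0,0],-1],[[0,0,0],[9,0,0],-1],[[0,0,0],[12,0,0],-1]]'; python3 -m inch '[[[0,0,0],[3,0,0],-1],[[0,0,0],[6,0,0],-1]]'; python3 -m inch '[[[0,0,0],[2,0,0],-1],[[0,0,0],[5,0,0],-1]]') | grep -E "position|force:"
python3 sw.py
```

```text
clock: 46.17
position: [459.2, 80.6, 102.8]
tcp_rot: [0.762, 0.647, -0.001, -0.001]
force: [0.3, 0.5, 0.2]
gripper_width: 0.0
gripper_force: 0.0
position: [461.8, 93.0, 104.3]
force: [-4.7, -9.0, 2.6]
gripper_force: 5.2
position: [461.2, 96.3, 104.2]
force: [-10.3, -49.1, 11.4]
gripper_force: 25.0
position: [460.9, 98.5, 104.1]
force: [-14.4, -80.1, 16.4]
gripper_force: 38.7
128 ((477.92144775390625, 102.02398681640625), (26.77376937866211, 47.005977630615234), 60.73440933227539)
bar head rel. housing x: -16 deg
```

```bash
python3 -m inch '[[[0,0,0],[-8,0,0],-1],[[0,0,0],[-18,0,0],-1],[[0,0,0],[-25,0,-10],-1],[[0,0,0],[-25,0,-60],-1],[[0,0,0],[-25,0,-90],-1],[[0,0,0],[-25,0,-90],-1]]'
python3 - <<'E'
from h import *
st(); c=cap('scene','s8.png'); exec(open('sw.py').read())
cv2.imwrite('pics/c8.png',cv2.resize(c['img'][175:245,340:420],None,fx=7,fy=7,interpolation=cv2.INTER_CUBIC))
for k in range(99,140,4):
    q=W[(abs(H-k)<2)&(np.hypot(W[...,0]-481,W[...,1]-107)<32)]; print(k,len(q), q.min(0)[:2].round(0) if len(q) else '',q.max(0)[:2].round(0) if len(q) else '')
E
```

```text
clock: 47.38
position: [461.7, 79.0, 200.6]
tcp_rot: [0.762, 0.647, 0.004, 0.003]
force: [-0.0, -0.3, 0.5]
gripper_width: 0.003
gripper_force: 0.0
t47.4 p [461.7  79.  200.6] yhead -9.3 F [-0.  -0.3  0.5] w 0.003 gf 0.0 q [0.03 0.29 1.96 0.   0.89 0.19]
98 ((480.7797546386719, 107.4190673828125), (14.14013957977295, 45.23982238769531), 79.70164489746094)
bar head rel. housing x: -1 deg
99 102 [455.  78.] [509. 137.]
103 67 [457.  83.] [508. 133.]
107 50 [466.  86.] [507. 127.]
111 55 [466.  87.] [502. 128.]
115 6 [466.  97.] [500. 121.]
119 15 [461.  99.] [504. 118.]
123 15 [476.  97.] [501. 116.]
127 6 [464. 102.] [501. 117.]
131 10 [463.  99.] [503. 116.]
135 47 [458.  97.] [503. 117.]
139 45 [460.  99.] [503. 115.]
```

View pics/c8.png

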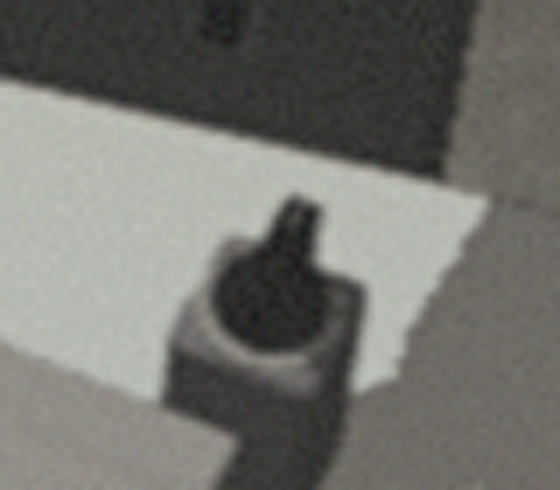

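```bash
python3 - <<'E'
from h import *
c=cap('scene'); W=world(c); o=obs()['position']
for z in (180,190,200,210,220): print(z,proj(c,[o[0],o[1],z]).round(1))
for v in range(170,186,2): print(v,[ tuple(int(a) for a in W[v,u]) if W[v,u,2]>95 else '-' for u in range(362,384,3)], c['img'][v,362:384:3].mean(-1).astype(int))
E
```

```text
180 [[371.7 188.4]]
190 [[372.1 185.6]]
200 [[372.4 182.7]]
210 [[372.8 179.8]]
220 [[373.1 176.9]]
170 [(516, 63, 297), (516, 69, 299), (517, 75, 303), (513, 81, 300), (481, 82, 267), (473, 87, 261), '-', '-'] [48 79 68 40 41 40 48 46]
172 ['-', (518, 70, 295), (520, 76, 300), (517, 82, 298), (495, 85, 276), (474, 88, 255), '-', '-'] [43 38 41 32 43 43 50 48]
174 ['-', '-', (499, 73, 270), '-', (493, 85, 268), (468, 88, 242), '-', '-'] [49 53 38 37 40 59 54 52]
176 ['-', '-', (459, 67, 219), (473, 76, 237), (493, 85, 261), (467, 88, 235), '-', '-'] [49 52 55 37 38 57 52 48]
178 ['-', '-', (460, 67, 213), (470, 76, 227), (471, 83, 230), (465, 88, 226), '-', '-'] [54 49 50 39 41 55 53 54]
180 ['-', '-', '-', (474, 77, 225), (473, 83, 226), (460, 88, 214), '-', '-'] [57 57 48 42 45 51 45 53]
182 ['-', '-', '-', '-', (467, 83, 212), '-', '-', '-'] [53 50 54 51 54 57 55 50]
184 ['-', '-', '-', '-', '-', '-', '-', '-'] [55 53 53 52 56 56 47 50]
```

```bash
python3 -m inch '[[[0,0,0],[0,0,30],-1],[[0,0,0],[0,0,60],-1],[[0,0,0],[0,0,80],-1],[[0,0,0],[0,0,88],-1],[[0,0,0],[0,0,88],-1]]' | grep posi
(python3 -m inch '[[[0,0,0],[4,0,0],-1],[[0,0,0],[8,0,0],-1],[[0,0,0],[11,0,0],-1],[[0,0,0],[13,0,0],-1]]'; python3 -m inch '[[[0,0,0],[1,0,0],-1],[[0,0,0],[2,0,0],-1]]'; python3 -m inch '[[[0,0,0],[1,0,0],-1],[[0,0,0],[2,0,0],-1]]') | grep -E "position|force:"
python3 sw.py
```

```text
position: [458.2, 78.8, 104.0]
position: [462.0, 92.1, 106.9]
force: [0.2, 1.1, 0.4]
gripper_force: 0.0
position: [461.9, 93.4, 106.6]
force: [-2.5, -9.7, 6.8]
gripper_force: 4.9
position: [461.7, 94.4, 106.6]
force: [-5.0, -20.6, 10.1]
gripper_force: 10.7
124 ((481.34625244140625, 107.49522399902344), (43.31245040893555, 33.42135238647461), 19.523757934570312)
bar head rel. housing x: -0 deg
```

```bash
python3 -m inch '[[[0,0,0],[-6,0,0],-1],[[0,0,0],[-6,0,-7],-1],[[0,0,0],[-6,0,-8],-1],[[0,0,0],[-6,0,-8],-1]]' | grep posi
(python3 -m inch '[[[0,0,0],[3,0,0],-1],[[0,0,0],[6,0,0],-1],[[0,0,0],[6,0,0],-1]]'; python3 -m inch '[[[0,0,0],[1.5,0,0],-1],[[0,0,0],[3,0,0],-1]]'; python3 -m inch '[[[0,0,0],[1,0,0],-1],[[0,0,0],[2,0,0],-1]]') | grep -E "position|force:"
python3 sw.py
```

```text
position: [461.6, 89.8, 114.7]
position: [461.5, 94.7, 114.0]
force: [-4.4, -17.0, 7.2]
gripper_force: 8.7
position: [461.4, 96.2, 114.0]
force: [-8.1, -40.7, 11.0]
gripper_force: 19.7
position: [461.3, 97.1, 114.0]
force: [-9.3, -47.5, 13.1]
gripper_force: 23.8
120 ((479.26263427734375, 108.017578125), (45.55128860473633, 33.787803649902344), 14.276369094848633)
bar head rel. housing x: -8 deg
```

```bash
python3 -m inch '[[[0,0,0],[-10,0,0],-1],[[0,0,0],[-12,-6,0],-1],[[0,0,0],[-12,-11,0],-1],[[0,0,0],[-12,-11,0],-1]]' | grep posi
(python3 -m inch '[[[0,0,0],[3,0,0],-1],[[0,0,0],[6,0,0],-1],[[0,0,0],[9,0,0],-1]]'; python3 -m inch '[[[0,0,0],[1.5,0,0],-1],[[0,0,0],[3,0,0],-1]]'; python3 -m inch '[[[0,0,0],[1,0,0],-1],[[0,0,0],[2,0,0],-1]]') | grep -E "position|force:"
python3 sw.py
```

```text
position: [449.1, 90.9, 113.9]
position: [450.9, 99.1, 113.8]
force: [-6.0, -20.2, 4.9]
gripper_force: 10.3
position: [450.9, 101.1, 113.8]
force: [-7.2, -26.4, 5.0]
gripper_force: 13.7
position: [451.0, 102.4, 113.7]
force: [-7.0, -31.6, 7.2]
gripper_force: 15.9
122 ((477.7128601074219, 107.31884002685547), (49.21299743652344, 29.68343734741211), 1.2846324443817139)
bar head rel. housing x: -9 deg
```

The bar resists a push at this short lever. Now that I know where the tips really are, I'll grip it deeper and turn it.

```bash
python3 -m inch '[[[0,0,0],[-10,0,0],-1],[[0,0,0],[-15,0,-10],-1],[[0,0,0],[-15,0,-40],-1],[[0,0,-0.1],[-15,0,-70],0],[[0,0,-0.2],[-10,10,-75],0],[[0,0,-0.3],[-5,20,-75],0],[[0,0,-0.4],[0,30,-75],0],[[0,0,-0.5],[5,30,-75],0],[[0,0,-0.6],[5,30,-75],0],[[0,0,-0.7],[5,30,-75],0],[[0,0,-0.8],[5,30,-75],0],[[0,0,-0.9],[5,30,-75],0],[[0,0,-1],[5,30,-75],0],[[0,0,-1.1],[5,30,-75],0],[[0,0,-1.2],[5,30,-75],0],[[0,0,-1.3],[5,30,-75],0],[[0,0,-1.4],[5,30,-75],0],[[0,0,-1.5],[5,30,-75],0],[[0,0,-1.57],[5,30,-75],0],[[0,0,-1.57],[5,30,-75],0]]'
python3 sw.py; python3 - <<'E'
from knob import *
st(); knob(); plan([480.5,107.3,105],80.65)
E
```

```text
clock: 52.27
position: [483.1, 104.9, 189.6]
tcp_rot: [0.08, 0.997, 0.0, 0.0]
force: [0.6, -0.9, 0.3]
gripper_width: 0.504
gripper_force: 0.0
101 ((481.39752197265625, 107.14488983154297), (14.282576560974121, 46.874576568603516), 79.89454650878906)
bar head rel. housing x: -1 deg
t52.3 p [483.1 104.8 189.5] yhead 80.6 F [-0.1  0.2 -0.2] w 0.500 gf 0.0 q [ 0.08  0.34  1.91  0.    0.89 -1.33]
scene knob [617.3 -18.8] top 192.2 153 carousel deg 179.1
top knob [615.5 -16. ] top 193.3 74 carousel deg 182.7
turn [0.0, 0.0, -0.003] shift [2.9, 2.3, 84.3]
```

```bash
python3 -m inch '[[[0,0,0],[2.9,2.3,20],0],[[0,0,0],[2.9,2.3,50],0],[[0,0,0],[2.9,2.3,72],0],[[0,0,0],[2.9,2.3,80],0],[[0,0,0],[2.9,2.3,84],0],[[0,0,0],[2.9,2.3,84],0]]'
python3 -m inch '[[[0,0,0],[0,0,0],-1],[[0,0,0],[0,0,0],-1],[[0,0,0],[0,0,0],-1],[[0,0,0],[0,0,0],-1],[[0,0,0],[0,0,0],-1],[[0,0,0],[0,0,0],-1],[[0,0,0],[0,0,0],-1],[[0,0,0],[0,0,0],-1]]'
```

```text
clock: 52.92
position: [480.5, 107.1, 104.9]
tcp_rot: [0.082, 0.997, 0.0, -0.0]
force: [0.6, 1.0, 0.2]
gripper_width: 0.499
gripper_force: 0.0
clock: 53.58
position: [481.0, 107.3, 106.3]
tcp_rot: [0.082, 0.997, 0.0, 0.001]
force: [-0.8, 2.8, 6.0]
gripper_width: 0.149
gripper_force: 58.9
```

```bash
python3 -m inch '[[[0,0,0.08],[0,0,0],-1],[[0,0,0.16],[0,0,0],-1],[[0,0,0.24],[0,0,0],-1],[[0,0,0.32],[0,0,0],-1],[[0,0,0.4],[0,0,0],-1],[[0,0,0.4],[0,0,0],-1]]'
python3 -c "
from h import *
st(); print(obs()['moment'])"; python3 sw.py
```

```text
clock: 54.08
position: [481.2, 106.8, 106.2]
tcp_rot: [0.279, 0.96, 0.0, 0.001]
force: [-0.3, -3.4, 7.1]
gripper_width: 0.151
gripper_force: 63.7
t54.1 p [481.2 106.8 106.2] yhead 57.6 F [-0.3 -3.4  7.1] w 0.151 gf 63.7 q [ 0.08  0.46  2.   -0.    0.68 -0.92]
[-0.11864204 -0.1219262   0.83063971]
77 ((484.96148681640625, 107.69886779785156), (27.706249237060547, 36.64939880371094), 10.6188383102417)
bar head rel. housing x: 79 deg
```

```bash
for r in 1; do python3 -m inch '[[[0,0,0.08],[0,0,0],-1],[[0,0,0.16],[0,0,0],-1],[[0,0,0.24],[0,0,0],-1],[[0,0,0.24],[0,0,0],-1]]'; done | grep -E "width|rot"
python3 -c "
from h import *
st(); print(obs()['moment'])"
python3 -m inch '[[[0,0,0.08],[0,0,0],-1],[[0,0,0.16],[0,0,0],-1],[[0,0,0.24],[0,0,0],-1],[[0,0,0.32],[0,0,0],-1],[[0,0,0.4],[0,0,0],-1],[[0,0,0.48],[0,0,0],-1],[[0,0,0.54],[0,0,0],-1],[[0,0,0.54],[0,0,0],-1]]' | grep -E "width|rot"
python3 -c "
from h import *
st(); print(obs()['moment'])"; python3 sw.py
```

```text
tcp_rot: [0.393, 0.92, 0.001, 0.001]
gripper_width: 0.146
t54.5 p [481.4 106.9 106.2] yhead 43.8 F [ 2.1 -1.   6.4] w 0.146 gf 64.0 q [ 0.08  0.47  2.   -0.    0.68 -0.68]
[-0.53647504 -0.05275355 -0.09789978]
tcp_rot: [0.623, 0.782, 0.001, 0.001]
gripper_width: 0.145
t55.1 p [481.  106.8 106.2] yhead 12.9 F [-0.2 -3.2  8. ] w 0.145 gf 64.1 q [ 0.08  0.46  2.   -0.    0.68 -0.14]
[-0.79490439  0.12356302 -0.03035061]
62 ((486.125, 107.20838928222656), (45.082218170166016, 29.154672622680664), 86.4169692993164)
bar head rel. housing x: -80 deg
```

```bash
python3 -m inch '[[[0,0,0],[0,0,0],0],[[0,0,0],[0,0,0],0],[[0,0,0],[0,0,0],0],[[0,0,0],[0,0,0],0],[[0,0,0],[0,0,-15],0],[[0,0,0],[0,0,-45],0],[[0,0,0],[0,0,-85],0],[[0,0,0],[-20,0,-120],0],[[0,0,0],[-20,0,-120],0]]' | grep -E "clock|posi"
python3 sw.py; python3 - <<'E'
from knob import *
st(); knob(); plan([400,250,300])
E
```

```text
clock: 55.93
position: [487.4, 86.3, 230.9]
116 ((480.8580322265625, 107.14157104492188), (17.55240249633789, 45.23950958251953), 13.400338172912598)
bar head rel. housing x: -65 deg
t56.0 p [486.2  86.9 228.1] yhead 13.0 F [-0.6  0.9 -0.2] w 0.504 gf 0.0 q [ 0.04  0.29  1.86  0.    0.98 -0.18]
scene knob [618.3 -18.3] top 192.5 150 carousel deg 178.6
top hidden 0
turn [0.0, -0.0, 0.0] shift [177.4, -45.8, -75.1]
```

```bash
python3 -m inch '[[[0,0,0],[20,-5,-10],0],[[0,0,0],[45,-12,-25],0],[[0,0,0],[75,-20,-45],0],[[0,0,0],[105,-28,-60],0],[[0,0,0],[135,-35,-75],0],[[0,0,0],[160,-42,-75],0],[[0,0,0],[177,-46,-75],0],[[0,0,0],[177,-46,-75],0],[[0,0,0],[177,-46,-75],0]]' | grep -E "clock|posi"
python3 sw.py; python3 - <<'E'
from knob import *
knob()
for n in('scene','top'): print(items(cap(n)))
c=cap('scene'); t=cap('top')
cv2.imwrite('pics/c9.png',np.vstack([cv2.resize(c['img'][150:300,170:490],(640,300)),cv2.resize(t['img'][150:300,180:500],(640,300))]))
E
```

```text
clock: 56.83
position: [399.5, 250.1, 298.8]
113 ((480.6587219238281, 107.05636596679688), (17.650821685791016, 45.0961799621582), 12.038251876831055)
bar head rel. housing x: -67 deg
scene knob [617.4 -18.8] top 192.2 151 carousel deg 179.0
top knob [614.1 -16.2] top 193.0 73 carousel deg 183.9
[(481, 107, 36, 97, 307), (688, -313, 20, 95, 228), (674, -76, 222, 96, 2231)]
[(765, -252, 35, 96, 159), (768, -206, 30, 95, 78), (512, -136, 27, 92, 231), (460, 112, 27, 97, 98)]
```

View pics/c9.png

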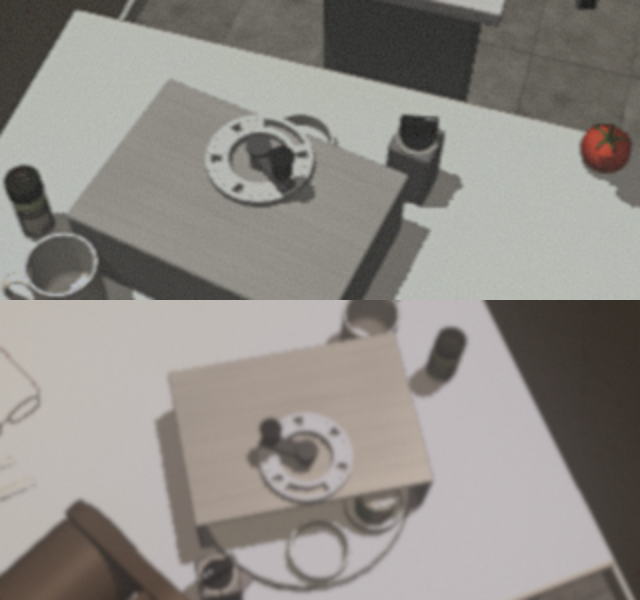

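The switch bar is turned across at (420,130), and the knob is down at (280,165) in the fourth hole. The front bay is empty at (317,552) and the bystanders haven't moved. The loaded tin shows in its cup at the hood edge at (375,505). Everything is as asked, so I'm handing in.

```bash
python3 -c "
from station import close_job
print(close_job())"
```

```text
the job is handed in; nothing more can be done
None
```

The jam jar and both tins present stand under the hood with the plunger home in the fourth hole and the switch on, but shut-finger pushes on the switch reached about 80 N before I gripped and turned it, and the last tin sits at the hood's front edge; the job is handed in.

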